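# Ready the dry-block heater and hold its thermometer up for reading

## Task

Get the dry-block heater ready for the clotting tests: lower the loose tube block into the heater's empty well (do not drop it) and press it down past the spring contacts until it sits flush with the deck. Then, without forcing it sideways, draw the thermometer straight up out of its snug bore in the other block only until its whole white reading window stands just clear of the block, with the tip still well down in the bore, and finish while still holding it there, steady and upright, so that it can be read. Leave the timer and the specimen cup where they are.

Things in the scene. Friction and masses are not known exactly. Their poses are not given: they have to be found in the camera images.
- heater: Dry-block heater, fixed to the bench: white shell about 175 deep x 172 wide, grey metal deck 92 mm above the bench, sloping control panel on its -x side. Origin on the bench under the middle of the deck; x points from the panel to the back, y to its left, z up. The deck (113 x 158 mm) has two wells side by side along y: the right one (-y) is filled by a fixed aluminium block flush with the deck, the left one (+y) is empty. It cannot be moved.
- well_mouth (a point): Centre of the mouth of the empty well, level with the deck (92 mm above the bench), 34 mm to the heater's +y side of its middle. The well is 65 mm (heater x) by 49 mm (heater y) and 56 mm deep. Two sprung steel bows in its front and rear walls stop the block about 9 mm before it is home; about 10 N of downward push presses it past them, and it then stays down. Axes as the heater's.
- bore_mouth (a point): Centre of the mouth of the thermometer's bore at the right end (-y) of the fixed block, 47 mm to the heater's -y side of its middle, level with the deck (92 mm above the bench). Bore 11 mm wide, 50 mm deep, vertical. Axes as the heater's.
- block_top (a point): Centre of the top face of the loose aluminium tube block, which stands on the bench at the start: 62 (its x) x 46 (its y) x 56 mm (z), four 13 mm tube bores in its top, foot tapered all round (3 mm in over the lowest 6 mm), 0.35 kg. Fits the well either way round, 1.5 mm play on each side. This point is 56 mm above its underside and level with the deck when it is home. Axes: x along its 62 mm side, z up.
- block_lug (a point): Centre of the black lifting lug on the middle of the tube block, the place to grip: 12 mm thick (block x) x 34 mm long (block y) x 32 mm tall; this point is 16 mm above the block's top face, 72 mm above its underside. Axes as the block's. A 170 mm tall centrifuge stands behind (its front about x = 0.55 m, y = 0.05 to -0.2 m): carry the block past in front of it.
- thermometer_grip (a point): Centre of the thermometer's black ribbed grip, the place to hold it: round, 16 mm across, 34 mm tall. The thermometer is a straight rod, 142 mm long, 45 g, standing loose on the bottom of its bore: steel stem 10 mm across (0.5 mm play all round) for 108 mm, then the grip (red ring on top). The grip can lean 2 mm to any side; pushed farther it forces the bore. This point: 125 mm above the tip; z up the rod.
- window_foot (a point): Lower end of the thermometer's white reading window, a white band round the stem from 30 to 48 mm above the tip (95 mm below the centre of the grip). At the start it is hidden in the bore, 20 mm below the mouth.
- thermometer_tip (a point): Lower end of the thermometer's stem. At the start on the bottom of the bore, 50 mm below its mouth.
- bench_timer: Small white countdown timer lying on the bench, 64 x 68 x 21 mm, origin at the middle of its underside. Not to be disturbed.
- specimen_cup: Specimen cup with yellow screw lid, 65 mm across, 74 mm tall, origin at the middle of its underside. Not to be disturbed.

How it is judged (in metres and radians):
On the way, in this order (a step that is already met when the one before it is completed fails the run):
1. the tube block is pressed home, flush with the deck (z of block_top in the frame of well_mouth between -0.003 and 0.003 m and horizontal distance between block_top and well_mouth below 0.005 m), for 0.3 s.
2. the thermometer's whole window is drawn clear of the block, the tip still in the bore (z of window_foot in the frame of bore_mouth between 0 and 0.015 m and horizontal distance between thermometer_tip and bore_mouth below 0.005 m), for 0.3 s.
At the end, for the whole second after the job is handed in: Tube block home in the well: top within 3 mm of the deck's level, within 5 mm of the well's centre. Fingers hold the thermometer still and upright (0.08 rad), foot of its white window 0 to 15 mm above the bore's mouth, tip in the bore, under 20 N between it and the heater (all of step 1 and all of step 2 and angle between thermometer_grip's own z axis and vertical below 0.08 rad and linear speed of thermometer below 0.02 m/s and contact force between the fingers and thermometer above 1 N and contact force between thermometer and heater below 20 N); the arm keeps its last pose, push and grip.
It fails at once if the thermometer is pulled right out of its bore (z of thermometer_tip in the frame of bore_mouth above -0.003 m).
It fails at once if the thermometer is forced against its bore (over 60 N) (contact force between thermometer and heater above 60 N).
It fails at once if the tube block is dropped (linear speed of tube_block above 0.6 m/s and contact force between the fingers and tube_block below 0.1 N).
It fails at once if the timer or the specimen cup is disturbed (over 20 mm) (distance of any of bench_timer, specimen_cup from where it was at the start of the episode above 0.02 m).
It also fails if it takes over 54 s, if anything falls off the work surface, if the arm or the gripper's body presses on something with over 40 N, if the wrist force passes 120 N, or if a joint passes its speed limit or range.

## Robot

A 6-joint arm with a two-finger parallel gripper is mounted at the origin on a cart in front of the work surface, level with it; the furniture and walls round the work are solid. World frame = base frame: x ahead of the robot, y to its left, z up, the work surface at z = 0. Lengths are in mm, angles in rad, forces in N, time in s.
With the tool pointing down it reaches from about 350 to 775 mm from the base axis. Payload 7.3 kg.
Tool frame: the origin (TCP) lies on the centre line of the jaws, within the pads' length; the fingertips stand 22 mm ahead of it and the grasp point (between the pads) lies 3 mm ahead of it; z points along the fingers, y is the direction in which the jaws open and shut (so a half turn about z gives the same grasp; the last joint's range is limited). The gripper opens to 92 mm and grips with 3 to 60 N. Pads are 19 mm wide; open, the fingers measure 130 mm over their backs; the gripper's body (75 mm by 190 mm) begins 47 mm behind the grasp point.
Start: joints at [-1.456, 0.342, 1.524, -0, 1.275, -0.146], TCP at [135.395, -507.261, 218.141] pointing down, gripper open.
Joint ranges: [-2.53, 2.53], [-0.77, 2.02], [0.04, 2.7], [-1, 4.14], [0.28, 2.66], [-3.11, 3.11]. Speed limits (rad/s): [2.57, 2.57, 3.14, 3.14, 3.14, 3.14].

## Interface

Orientations are given as [roll, pitch, yaw] about the fixed x, y, z axes, in that order (R = Rz(yaw) Ry(pitch) Rx(roll)).
In Python, from plant import bot gives the robot as it stands.
- The arm moves only by the tool play_rows, never from a script. Its argument "moves" is one flat list of numbers, 5 for each row, row after row: the closure in counts, from 0 (fully open) to 255 (shut), then the shift along the tool's x, y, z in mm, then the turn about the tool's z in degrees. A call has 1 to 8 rows; each row is the pose to reach, as a shift and turn from the pose commanded when the call began, along the tool's axes at that moment; what a row does not reach only later rows make up. A row lasts 1/12 s, in which the tool goes at most 41.7 mm and 7.16 degrees, less where a joint would pass 70% of its speed; a pose out of reach is approached as far as the arm can. A call with a gripper value outside its range is refused whole. The fingers move at their own pace and stop on an object; the grip force is fixed at half the most. Time passes only in rows, so rows that repeat a pose let the fingers close. It gives the time, the measured TCP pose, the force and the opening at its end, in the units of the state.
- bot.get_obs(): the state, without advancing time (a new reading comes with each control period).
- bot.capture(name): name is "scene" or "top" or "wrist"; returns a dict with "color" (480x640x3 uint8, red, green, blue), "fx", "fy", "cx", "cy" (pixels), "world_to_cam" (4x4, takes a point from world to camera coordinates); the wrist camera has in their place "T_tool_cam" (4x4, takes a point from camera to tool coordinates, whose origin is the TCP and whose axes are the flange's). Camera axes: x right, y down, z forward; pixel columns grow to the right and rows downward; lengths in mm; the calibration is good to about 2 mm. The wrist camera is an equidistant fisheye: a pixel r from the principal point sees the ray r / f radians off the axis. A picture is of the moment at which its call begins: read the wrist's pose just before it. There is no depth.
- bot.close_job(): hands the job in, once; it reports no verdict.
The state is a dict: "time": time; "joint_positions": joint angles; "dq": joint speeds; "tau": joint torques, N m; "tool_pos": TCP position; "tcp_rot": TCP orientation; "contact_force": force on the tool from outside, world axes, zero at the start; "moment": the same for the moment, N m; "grip_width": finger opening in mm.
Only numpy, scipy, OpenCV 4.12 (cv2) and the standard library are available. Lean on these libraries where they do the work, as an engineer would, in place of code of your own. Each camera call takes 0.05 s, during which the arm holds its last target.

## Working session

There is one attempt and no reset: what is moved stays moved. The work goes in short steps, Python scripts to look and compute and a tool call to move; the robot and the scene stay as the last step left them, time stands still between calls to the robot, and variables do not carry over. Pictures are saved under pics/ and viewed, and the job is handed in when it is done.

Besides the shell and the picture viewer there is one more tool, called after "Call:" in YAML: its name, and indented under it one key for each argument. play_rows: Moves the arm, as the interface text tells. Its arguments: {"type":"object","properties":{"moves":{"type":"array","items":{"type":"number"}}},"required":["moves"]}

```bash
mkdir -p pics; ls
cat > h.py <<'E'
import numpy as np, cv2
from plant import bot
from scipy.spatial.transform import Rotation as R
def snap(n,f):
    c=bot.capture(n); cv2.imwrite('pics/'+f+'.png',c['color'][:,:,::-1]); np.save('pics/'+f+'.npy',c,allow_pickle=True); return c
def load(f): return np.load('pics/'+f+'.npy',allow_pickle=True).item()
def onz(c,u,v,z):
    W=np.array(c['world_to_cam']); Rm=W[:3,:3]; o=-Rm.T@W[:3,3]
    d=Rm.T@np.array([(u-c['cx'])/c['fx'],(v-c['cy'])/c['fy'],1]); return o+d*(z-o[2])/d[2]
def proj(c,p):
    W=np.array(c['world_to_cam']); q=W[:3,:3]@np.array(p)+W[:3,3]; return [c['fx']*q[0]/q[2]+c['cx'],c['fy']*q[1]/q[2]+c['cy']]
E
python3 - <<'E'
from h import *
print(bot.get_obs())
for n in('scene','top'):
    c=snap(n,n+'0'); print(n,c['fx'],c['cx'],c['cy'],np.round(c['world_to_cam'],3).tolist())
E
```

```text
pics
{'time': 0.0, 'joint_positions': array([-1.45600319e+00,  3.42738991e-01,  1.52502122e+00,  3.12602751e-05,
        1.27539263e+00, -1.46002034e-01]), 'dq': array([ 1.23204485e-03, -1.62231935e-03,  1.26004565e-03,  7.91844743e-05,
        5.12245595e-04,  6.29683703e-04]), 'tau': array([-1.83317993e-04, -4.31238413e+01, -2.44222641e+01,  7.18115293e-02,
        5.61441388e-02, -1.30817866e-04]), 'tool_pos': array([ 135.3521381 , -506.81808104,  217.4350648 ]), 'tcp_rot': array([-3.14005342e+00, -2.56555785e-04,  2.60785854e-01]), 'contact_force': array([ 0.17622746, -0.1589494 ,  0.9781522 ]), 'moment': array([-0.02216717,  0.01900962,  0.01044941]), 'grip_width': 91.45088486846888}
scene 563.7542244617212 315.95770472952 225.68251913257188 [[0.895, -0.445, -0.01, -534.747], [-0.199, -0.379, -0.904, 138.55], [0.399, 0.811, -0.427, 1048.056], [0.0, 0.0, 0.0, 1.0]]
top 543.9659445707914 310.74609859546314 246.56374874444316 [[0.016, -1.0, 0.008, -201.272], [-0.99, -0.017, -0.139, 492.78], [0.139, -0.006, -0.99, 1329.966], [0.0, 0.0, 0.0, 1.0]]
```

View pics/scene0.png

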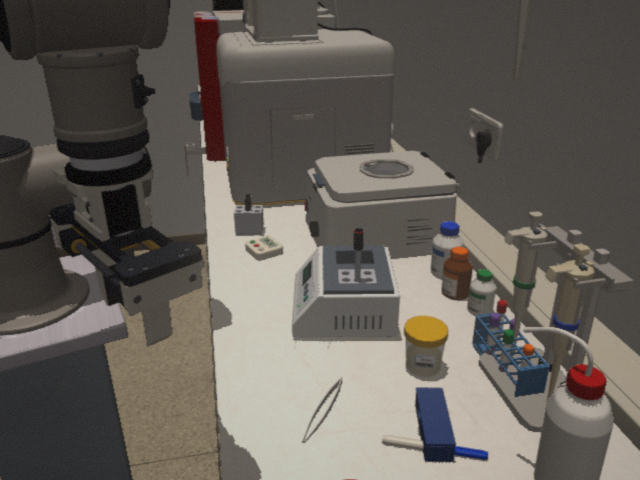

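View pics/top0.png

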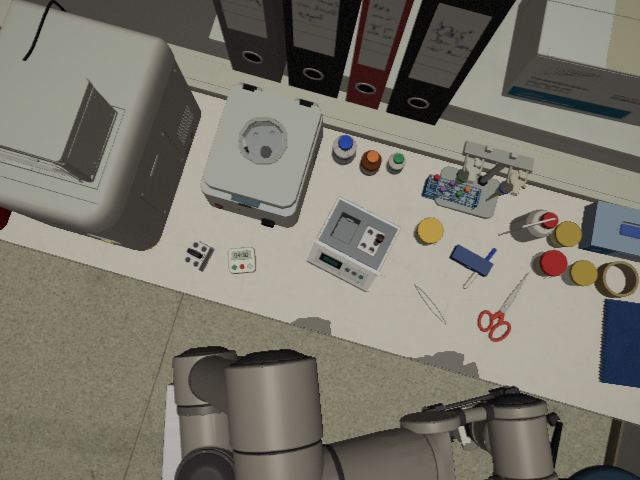

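The scene view shows the block at about (249,219), the heater at (345,290) with the thermometer at (358,250). In the top view the block is at (199,255), the timer at (242,260) and the heater at (355,245). I'll enlarge these.

Run:
```python
from h import *
i=cv2.imread('pics/top0.png')
cv2.imwrite('pics/c1.png',cv2.resize(i[225:285,175:265],None,fx=8.5,fy=8.5,interpolation=cv2.INTER_CUBIC))
cv2.imwrite('pics/c2.png',cv2.resize(i[190:295,300:405],None,fx=5.7,fy=5.7,interpolation=cv2.INTER_CUBIC))
```

```text
(no output)
```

View pics/c1.png

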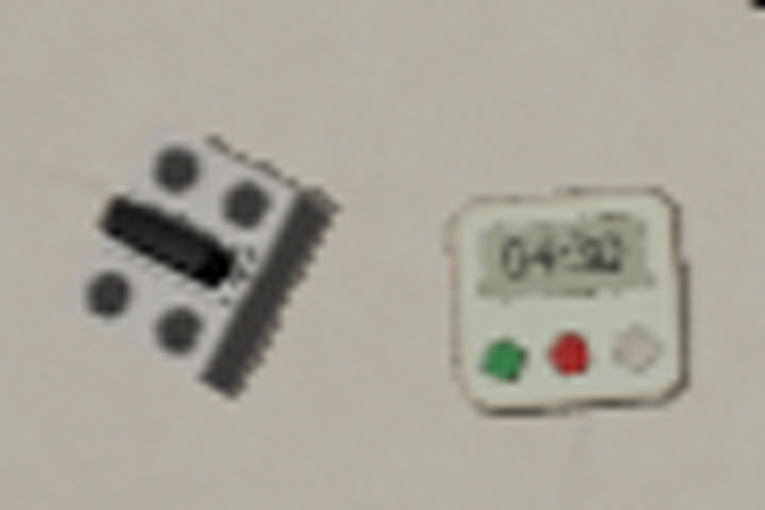

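View pics/c2.png

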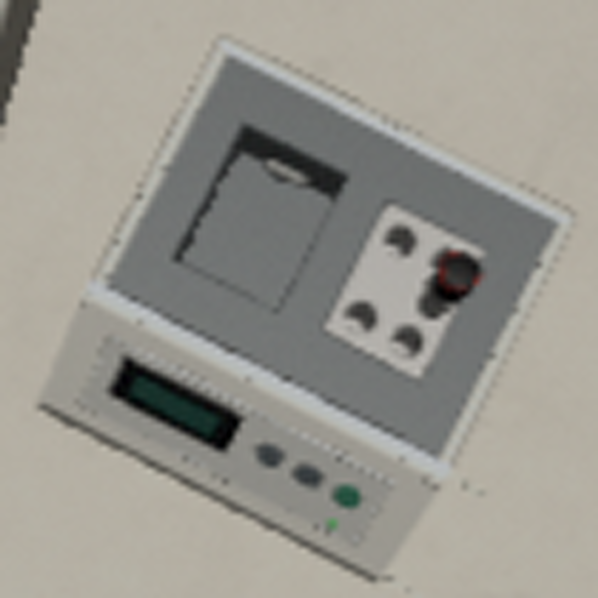

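In the block crop the four bores are at (177,168), (245,205), (108,294) and (178,330). In the heater crop the well corners are at (245,127), (347,180), (278,312) and (178,262), and the thermometer's top is at (459,272). Next I'll turn these into positions.

```bash
python3 - <<'E'
from h import *
c=load('top0')
def w(p,s,o,z): return onz(c,(p[0]+.5)/s-.5+o[0],(p[1]+.5)/s-.5+o[1],z)[:2]
H=[w(p,8.5,(175,225),56) for p in [(177,168),(245,205),(108,294),(178,330)]]
print('bores',np.round(H,1).tolist(),'block ctr',np.mean(H,0).round(1))
a=H[1]-H[0]+H[3]-H[2]; b=H[2]-H[0]+H[3]-H[1]
print('dirs',np.degrees(np.arctan2(a[1],a[0])),np.degrees(np.arctan2(b[1],b[0])),np.linalg.norm(a)/2,np.linalg.norm(b)/2)
L=[w(p,8.5,(175,225),88) for p in [(115,215),(220,270)]];print('lug',np.round(L,1).tolist(),np.mean(L,0))
Wc=[w(p,5.7,(300,190),92) for p in [(245,127),(347,180),(278,312),(178,262)]]
print('well',np.round(Wc,1).tolist(),np.mean(Wc,0))
for i in range(4):
  d=Wc[(i+1)%4]-Wc[i]; print(np.linalg.norm(d),np.degrees(np.arctan2(d[1],d[0])))
D=[w(p,5.7,(300,190),92) for p in [(223,45),(570,215),(440,470),(100,288)]]
print('deckshell',np.round(D,1).tolist(),np.mean(D,0))
for i in range(4):
  d=D[(i+1)%4]-D[i]; print(np.linalg.norm(d),np.degrees(np.arctan2(d[1],d[0])))
print('therm top',w((459,272),5.7,(300,190),184))
print('therm foot',w((430,305),5.7,(300,190),92))
E
python3 - <<'E'
from h import *
i=cv2.imread('pics/scene0.png')
cv2.imwrite('pics/c3.png',cv2.resize(i[185:265,220:300],None,fx=7,fy=7,interpolation=cv2.INTER_CUBIC))
cv2.imwrite('pics/c4.png',cv2.resize(i[220:340,285:405],None,fx=5,fy=5,interpolation=cv2.INTER_CUBIC))
E
```

```text
bores [[493.8, 92.0], [483.3, 71.8], [456.7, 110.3], [446.5, 89.6]] block ctr [470.1  90.9]
dirs -116.7565662634152 154.05302024289077 22.888219981322603 41.103919303353614
lug [[475.6, 102.3], [460.4, 71.9]] [467.97706362  87.08487482]
well [[574.5, -268.4], [552.4, -312.0], [495.2, -283.0], [515.8, -240.5]] [ 534.45854557 -275.99438734]
48.8650374056697 -116.97775604923271
64.10320302344483 153.148030753654
47.22695172516106 64.08834713296744
65.00631666051395 -25.402524007663697
deckshell [[610.1, -258.7], [538.9, -406.8], [429.4, -351.5], [504.1, -207.7]] [ 520.61957551 -306.16427604]
164.229348995748 -115.66245907713602
122.7261616490783 153.21840087708162
162.01446176824115 62.53960413695181
117.6196293798019 -25.712326252326026
therm top [ 498.87199891 -347.15244734]
therm foot [ 499.27664186 -347.27236915]
```

View pics/c3.png

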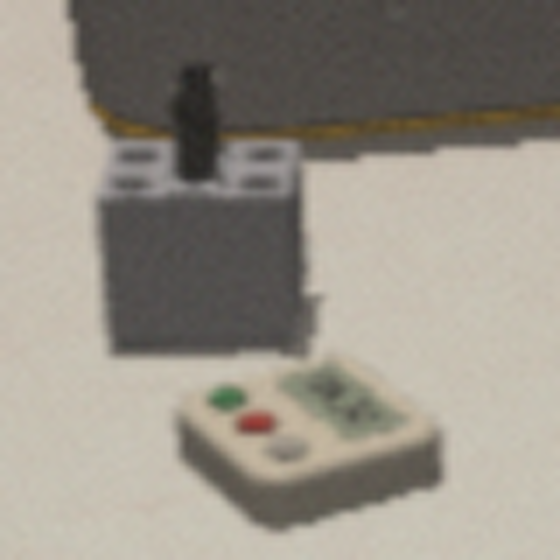

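View pics/c4.png

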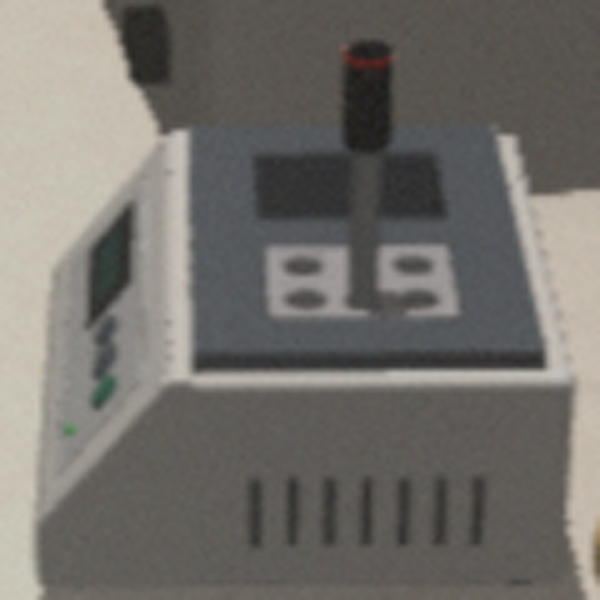

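Measurements agree with each other: the well and bore are 81 mm apart and parallel to the heater's y, and the well measures 48×65 mm. The heater and block yaws are both about -26°. The target tool yaw is 63.7°, a turn of about -48.8° about tool z.

```bash
cat >> h.py <<'E'
def todo(x,y,z,yawdeg=None):
    o=bot.get_obs(); Rm=R.from_euler('xyz',o['tcp_rot']).as_matrix()
    t=Rm.T@(np.array([x,y,z])-o['tool_pos']); yaw=np.degrees(o['tcp_rot'][2])
    s='shift '+str(t.round(1).tolist())
    if yawdeg is not None: s+=' turn %.2f'%(-((yawdeg-yaw+180)%360-180))
    print(s,'| t',round(o['time'],2),'pos',o['tool_pos'].round(1),'rot',np.degrees(o['tcp_rot']).round(2),'F',o['contact_force'].round(1),'w',round(o['grip_width'],1))
E
python3 - <<'E'
from h import *
todo(440,-50,215,63.7); todo(440,50,215,63.7)
E
```

```text
shift [412.1, -362.8, 3.1] turn -48.76 | t 0.1 pos [ 135.4 -506.8  217.5] rot [-1.7992e+02 -1.0000e-02  1.4940e+01] F [-0.1  0.2 -0.8] w 92.1
shift [437.9, -459.5, 3.3] turn -48.76 | t 0.1 pos [ 135.4 -506.8  217.5] rot [-1.7992e+02 -1.0000e-02  1.4940e+01] F [-0.1  0.2 -0.8] w 92.1
```

Call:
play_rows:
  moves: [0,25,-26,0,-6,0,54,-56,0,-12,0,81,-85,0,-18,0,108,-113,0,-24,0,135,-141,0,-30,0,162,-170,0,-36,0,189,-198,0,-42,0,216,-226,0,-48.8]

```text
time: 0.77
tool_pos: [286.1, -231.3, 218.0]
tcp_rot: [-3.141, -0.0, 1.117]
contact_force: [0.1, -0.0, -0.0]
grip_width: 91.6
```

Run:
```python
from h import *
todo(468,80,200,63.7)
```

```text
shift [359.6, 27.1, 18.0] turn 0.30 | t 0.77 pos [ 286.1 -231.3  218. ] rot [-1.7999e+02 -1.0000e-02  6.4000e+01] F [ 0.1 -0.  -0. ] w 91.6
```

Call:
play_rows:
  moves: [0,36,3,2,0.3,0,76,6,4,0.3,0,116,9,6,0.3,0,156,12,8,0.3,0,196,15,10,0.3,0,236,18,12,0.3,0,276,21,14,0.3,0,316,24,16,0.3]

```text
time: 1.43
tool_pos: [447.5, 41.7, 201.8]
tcp_rot: [-3.141, 0.0, 1.108]
contact_force: [0.5, -0.0, 0.2]
grip_width: 91.8
```

Call:
play_rows:
  moves: [0,25,2,2,0,0,40,3,2,0,0,40,3,2,0,0,40,3,2,0]

```text
time: 1.77
tool_pos: [467.3, 74.4, 199.5]
tcp_rot: [-3.14, 0.001, 1.109]
contact_force: [-0.1, 0.3, 0.5]
grip_width: 91.7
```

Run:
```python
from h import *
todo(470,91,150,63.7)
o=bot.get_obs(); c=snap('wrist','w1'); print({k:np.round(v,3).tolist() for k,v in c.items() if k!='color'})
snap('scene','s1')
```

```text
shift [16.1, -4.9, 49.5] turn -0.15 | t 1.77 pos [467.3  74.4 199.5] rot [-1.7993e+02  6.0000e-02  6.3550e+01] F [-0.1  0.3  0.5] w 91.7
{'fx': 371.648, 'fy': 371.648, 'cx': 321.311, 'cy': 236.17, 'T_tool_cam': [[0.001, -0.966, -0.259, 68.744], [1.0, 0.001, 0.001, 0.645], [-0.0, -0.259, 0.966, -166.171], [0.0, 0.0, 0.0, 1.0]]}
```

View pics/w1.png

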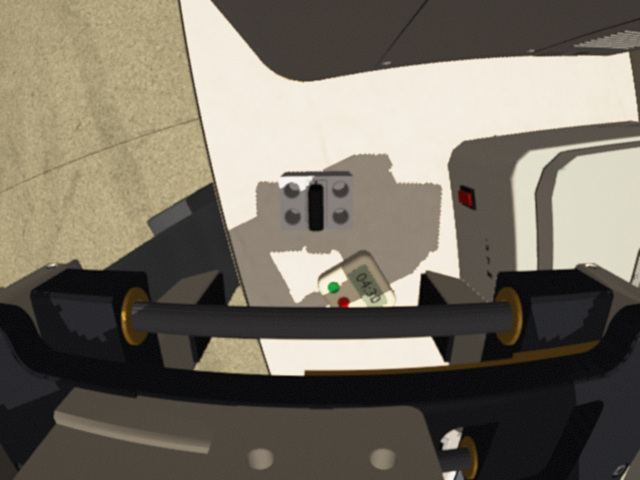

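View pics/s1.png

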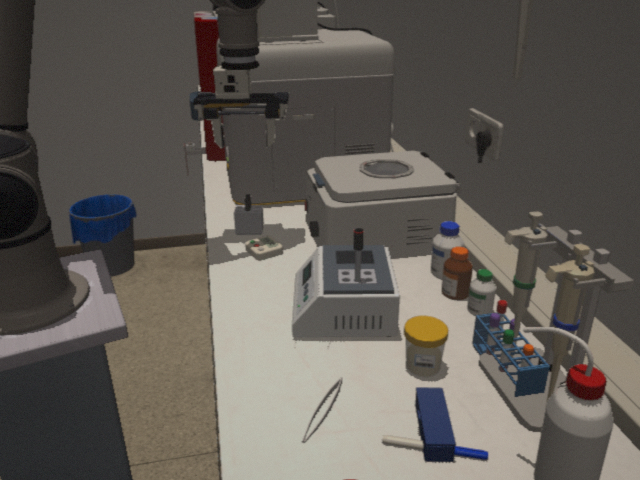

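The wrist view shows the block's bores at (292,189), (341,188), (292,216) and (340,216), and the lug top spanning (309..324, 184..230). I'll use this as a second measurement.

```bash
cat >> h.py <<'E'
def wz(c,pos,rot,u,v,z):
    x=np.array([(u-c['cx'])/c['fx'],(v-c['cy'])/c['fy']]); th=np.linalg.norm(x); d=np.array([*(np.sin(th)*x/th),np.cos(th)])
    T=np.array(c['T_tool_cam']); Rm=R.from_euler('xyz',rot).as_matrix()
    o=Rm@T[:3,3]+pos; d=Rm@T[:3,:3]@d; return o+d*(z-o[2])/d[2]
E
python3 - <<'E'
from h import *
c=load('w1'); o=bot.get_obs()
P=np.array([wz(c,o['tool_pos'],o['tcp_rot'],u,v,56)[:2] for u,v in [(292,189),(341,188),(292,216),(340,216)]])
print(P.round(1),P.mean(0)); a=P[1]-P[0]+P[3]-P[2];print(np.degrees(np.arctan2(a[1],a[0])),np.linalg.norm(a)/2)
i=cv2.imread('pics/w1.png'); cv2.imwrite('pics/c5.png',cv2.resize(i[160:245,265:365],None,fx=7,fy=7,interpolation=cv2.INTER_CUBIC))
E
```

```text
[[457.6 107.8]
 [494.8  90.1]
 [446.9  87.2]
 [483.5  68.9]] [470.71602206  88.4953183 ]
-25.973136425745384 41.084598512853596
```

View pics/c5.png

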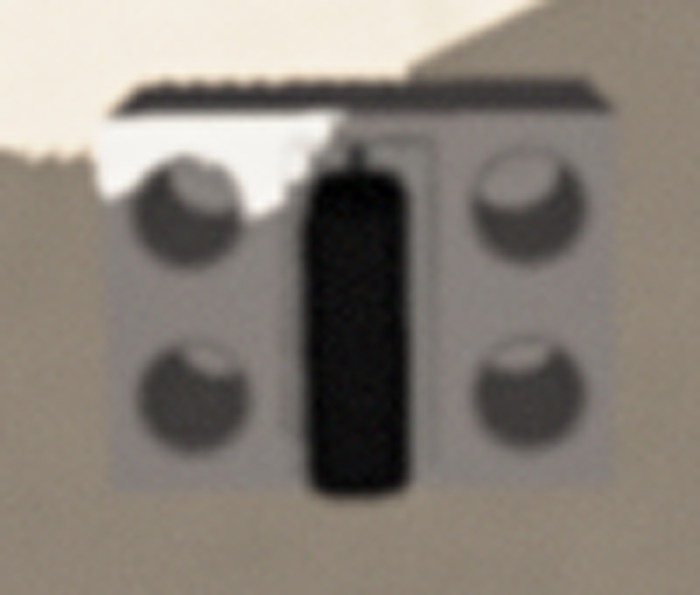

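Run:
```python
from h import *
todo(470.4,89.7,82.5,63.8)
```

```text
shift [16.2, -4.3, 117.4] turn -0.38 | t 1.87 pos [467.1  73.3 199.9] rot [-1.7997e+02  5.0000e-02  6.3420e+01] F [-0.1  0.6 -0.6] w 91.9
```

Call:
play_rows:
  moves: [0,8,-2,10,-0.3,0,16,-4.3,30,-0.3,0,16,-4.3,55,-0.3,0,16,-4.3,75,-0.3,0,16,-4.3,90,-0.3,0,16,-4.3,95,-0.3,0,16,-4.3,95,-0.3]

```text
time: 2.45
tool_pos: [469.9, 89.8, 103.7]
tcp_rot: [-3.139, 0.001, 1.112]
contact_force: [-0.6, 1.1, -0.1]
grip_width: 92.1
```

Run:
```python
from h import *
todo(470.4,89.7,82.5,63.8)
snap('wrist','w2'); snap('scene','s2')
i=cv2.imread('pics/s2.png'); cv2.imwrite('pics/c6.png',cv2.resize(i[150:260,190:310],None,fx=5,fy=5,interpolation=cv2.INTER_CUBIC))
```

```text
shift [0.1, 0.5, 21.2] turn -0.11 | t 2.45 pos [469.9  89.8 103.7] rot [-1.7985e+02  8.0000e-02  6.3690e+01] F [-0.6  1.1 -0.1] w 92.1
```

View pics/w2.png

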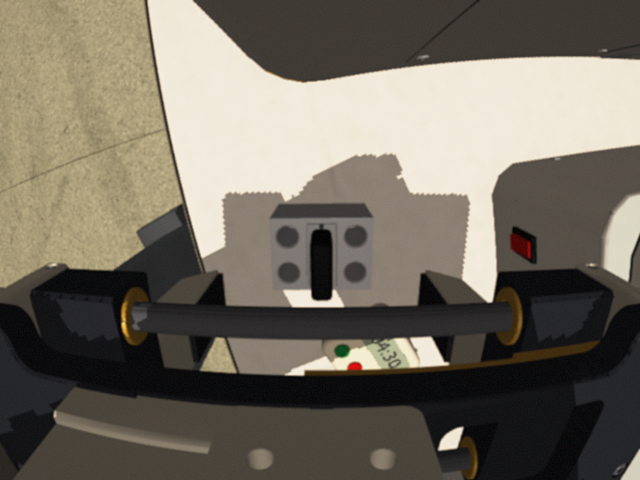

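View pics/c6.png

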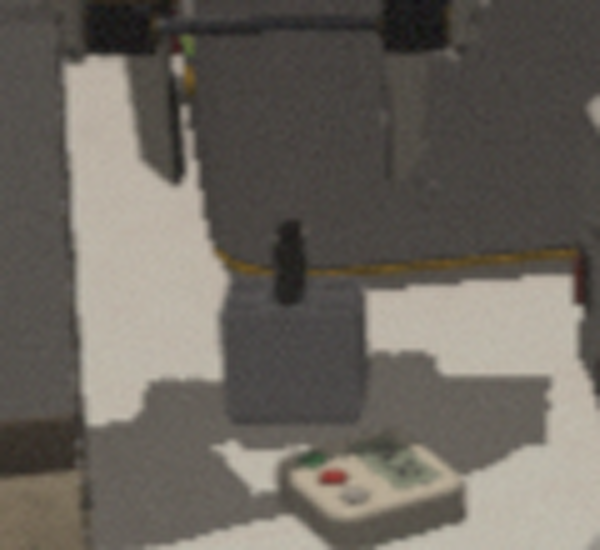

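The lug at (321,263) is centred between the fingers, and the bores are at (287,237), (355,236), (288,271) and (354,272). I'll check the position and go down.

Run:
```python
from h import *
c=load('w2'); o=bot.get_obs()
P=np.array([wz(c,o['tool_pos'],o['tcp_rot'],u,v,56)[:2] for u,v in [(287,237),(355,236),(288,271),(354,272)]])
print(P.round(1),P.mean(0)); todo(470.4,89.7,82.5,63.8)
```

```text
[[458.1 108.1]
 [495.2  90.6]
 [448.5  88.5]
 [484.9  69.8]] [471.69889786  89.25630152]
shift [-0.7, -0.7, 23.1] turn -0.10 | t 2.55 pos [471.4  90.  105.6] rot [ 1.7996e+02 -2.0000e-02  6.3700e+01] F [-0.4 -0.  -0.1] w 91.7
```

Call:
play_rows:
  moves: [0,0,0.3,8,0,0,0,0.3,16,0,0,0,0.3,21,0,0,0,0.3,21,0]

```text
time: 2.88
tool_pos: [470.5, 90.0, 83.0]
tcp_rot: [-3.14, 0.001, 1.112]
contact_force: [0.7, 0.3, -0.0]
grip_width: 91.6
```

Call:
play_rows:
  moves: [120,0,0,0,0,255,0,0,0,0,255,0,0,0,0,255,0,0,0,0,255,0,0,0,0,255,0,0,0,0,255,0,0,0,0,255,0,0,0,0]

```text
time: 3.55
tool_pos: [471.3, 90.1, 84.1]
tcp_rot: [3.141, 0.0, 1.113]
contact_force: [0.4, 0.3, 0.7]
grip_width: 42.8
```

Call:
play_rows:
  moves: [255,0,0,0,0,255,0,0,0,0,255,0,0,0,0,255,0,0,0,0,255,0,0,0,0,255,0,0,0,0,255,0,0,0,0,255,0,0,0,0]

```text
time: 4.22
tool_pos: [471.3, 90.1, 84.1]
tcp_rot: [3.142, 0.0, 1.112]
contact_force: [-0.2, -0.4, -0.5]
grip_width: 0.4
```

Run:
```python
from h import *
todo(455,-150,235,63.8)
```

```text
shift [-222.5, 91.6, -150.9] turn -0.06 | t 4.22 pos [471.3  90.1  84.1] rot [180.     0.    63.74] F [-0.2 -0.4 -0.5] w 0.4
```

The fingers shut to 0.4 mm, so they missed the lug. I need to see why.

Run:
```python
from h import *
snap('wrist','w3'); snap('scene','s3'); todo(0,0,0)
i=cv2.imread('pics/s3.png'); cv2.imwrite('pics/c7.png',cv2.resize(i[150:260,190:310],None,fx=5,fy=5,interpolation=cv2.INTER_CUBIC))
```

```text
shift [-289.3, -382.8, 84.1] | t 4.32 pos [471.3  90.1  84.1] rot [180.     0.    63.74] F [-0.   0.2 -0.8] w 0.4
```

View pics/w3.png

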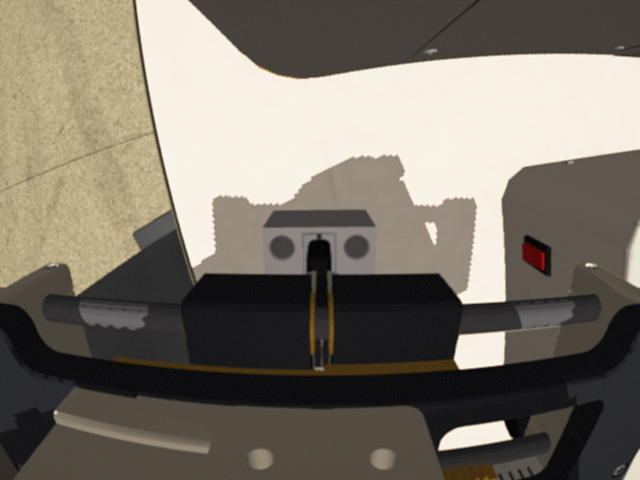

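View pics/c7.png

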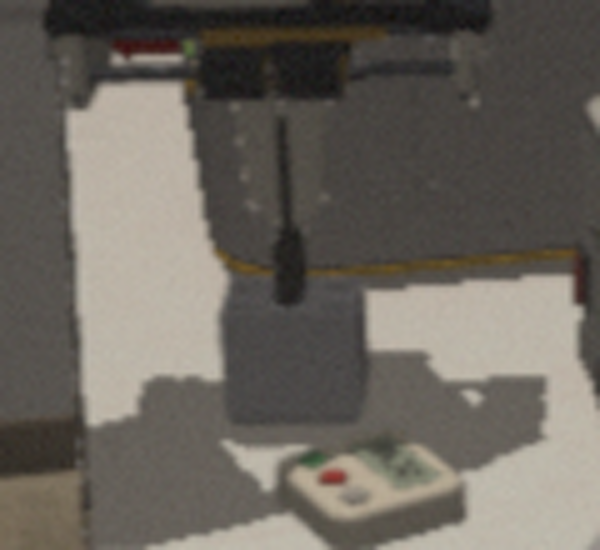

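Run:
```python
from h import *
c=load('s3')
for p in [(471,90,62),(471,90,84),(471,90,88),(471,90,0),(471,90,130)]:
    u,v=proj(c,p); print(p,round(u),round(v),'crop',round((u-190)*5),round((v-150)*5))
i=cv2.imread('pics/w3.png'); cv2.imwrite('pics/c8.png',cv2.resize(i[190:390,220:420],None,fx=3,fy=3,interpolation=cv2.INTER_CUBIC))
```

```text
(471, 90, 62) 248 206 crop 292 279
(471, 90, 84) 248 197 crop 289 234
(471, 90, 88) 248 195 crop 288 226
(471, 90, 0) 250 230 crop 300 402
(471, 90, 130) 246 178 crop 282 139
```

View pics/c8.png

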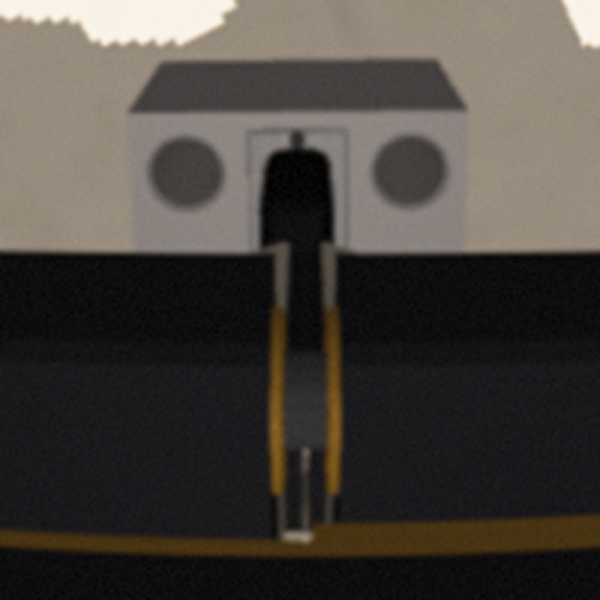

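Run:
```python
from h import *
c=load('w2'); T=np.linalg.inv(np.array(c['T_tool_cam']))
for y in(-46,46):
  for x in (-9.5,9.5):
   for z in (22,0,-12,-45):
    q=(T@[x,y,z,1])[:3]; th=np.arctan2(np.hypot(q[0],q[1]),q[2]); s=c['fx']*th/np.hypot(q[0],q[1]); print((x,y,z),round(c['cx']+s*q[0]),round(c['cy']+s*q[1]))
for f,r in(('s2',(60,215,170,330)),('s3',(120,215,190,310))):
    i=cv2.imread('pics/%s.png'%f)[r[0]:r[1],r[2]:r[3]]; k=min(780/i.shape[1],590/i.shape[0]); i=cv2.resize(i,None,fx=k,fy=k,interpolation=cv2.INTER_CUBIC); cv2.imwrite('pics/z%s.png'%f,np.clip(i*1.6,0,255)); print(k)
```

```text
(-9.5, -46, 22) 237 284
(-9.5, -46, 0) 228 301
(-9.5, -46, -12) 222 312
(-9.5, -46, -45) 203 348
(9.5, -46, 22) 235 252
(9.5, -46, 0) 225 265
(9.5, -46, -12) 219 274
(9.5, -46, -45) 197 305
(-9.5, 46, 22) 403 285
(-9.5, 46, 0) 411 301
(-9.5, 46, -12) 417 312
(-9.5, 46, -45) 436 348
(9.5, 46, 22) 405 252
(9.5, 46, 0) 415 266
(9.5, 46, -12) 421 274
(9.5, 46, -45) 442 305
3.806451612903226
6.2105263157894735[ WARN:0@0.686] global loadsave.cpp:1063 imwrite_ Unsupported depth image for selected encoder is fallbacked to CV_8U.
```

View pics/zs3.png

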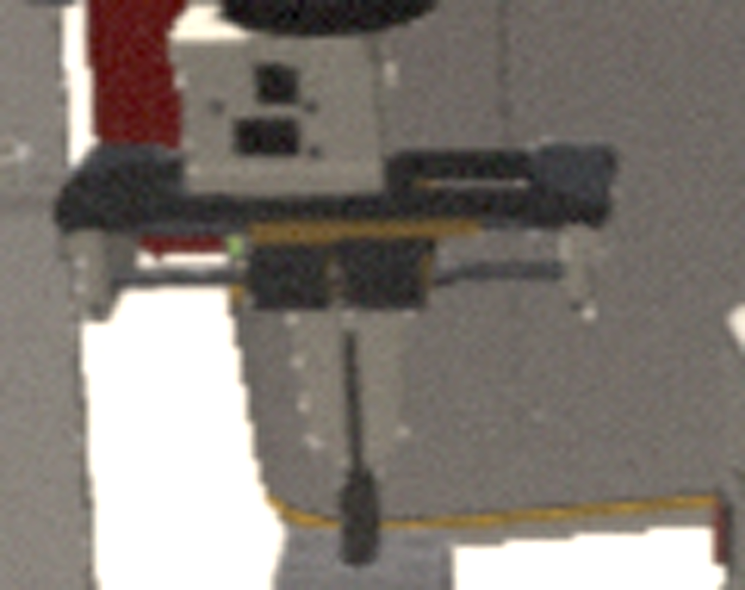

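View pics/zs2.png

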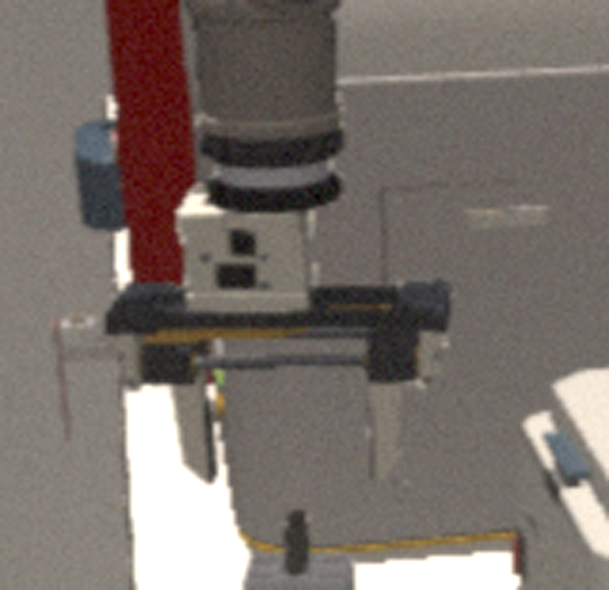

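The pictures disagree with the stated tool geometry. In the scene view the closed fingertips end at about row 194, which is z≈90 mm with the TCP at 84. The wrist view also puts the open tips near tool z≈-10, where the text says +22. So the tips really sit about 6–11 mm *behind* the reported TCP, and the fingers shut above the lug. I'll reopen and go about 30 mm lower, watching the force.

Call:
play_rows:
  moves: [0,0,0,0,0,0,0,0,0,0,0,0,0,0,0,0,0,0,0,0,0,0,0,0,0,0,0,0,0,0,0,0,0,0,0]

```text
time: 4.9
tool_pos: [471.3, 90.1, 84.1]
tcp_rot: [3.142, 0.0, 1.113]
contact_force: [-0.6, 0.3, -0.4]
grip_width: 42.4
```

Call:
play_rows:
  moves: [100,0,0,7,0,100,0,0,14,0,100,0,0,20,0,100,0,0,25,0,100,0,0,25,0]

```text
time: 5.32
tool_pos: [470.4, 90.0, 57.7]
tcp_rot: [-3.139, 0.001, 1.112]
contact_force: [-0.8, 0.2, 0.7]
grip_width: 55.4
```

Run:
```python
from h import *
snap('wrist','w4'); snap('scene','s4'); todo(0,0,0)
f,r='s4',(150,235,190,310)
i=cv2.imread('pics/%s.png'%f)[r[0]:r[1],r[2]:r[3]]; k=6; i=cv2.resize(i,None,fx=k,fy=k,interpolation=cv2.INTER_CUBIC); cv2.imwrite('pics/z%s.png'%f,np.clip(i*1.6,0,255).astype(np.uint8))
```

```text
shift [-289.2, -382.6, 59.1] | t 5.42 pos [471.1  90.1  58.7] rot [-1.7996e+02  3.0000e-02  6.3740e+01] F [ 0.2 -0.1  0. ] w 56.0
```

View pics/zs4.png

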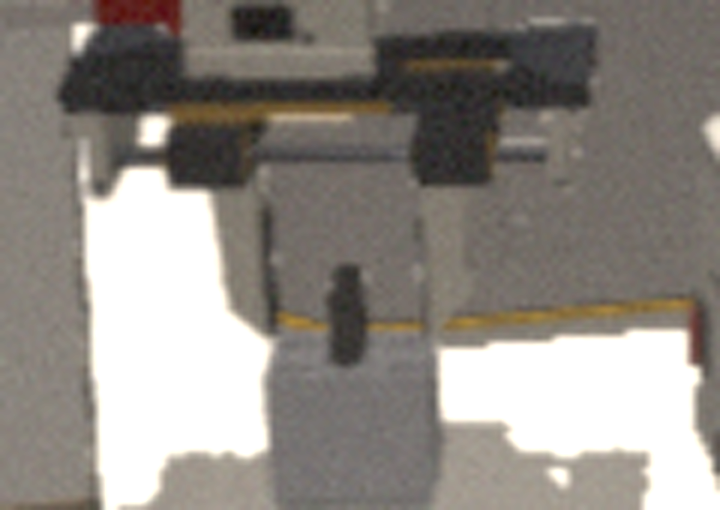

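View pics/w4.png

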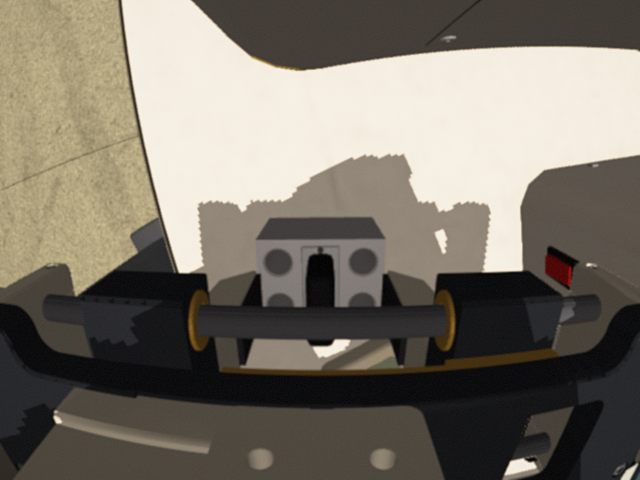

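The tips are now at about z 64, beside the lug and clear of the block top. I'll go down 2 mm more and close.

Call:
play_rows:
  moves: [150,0,0,2,0,255,0,0,2,0,255,0,0,2,0,255,0,0,2,0,255,0,0,2,0,255,0,0,2,0,255,0,0,2,0,255,0,0,2,0]

```text
time: 6.08
tool_pos: [471.1, 90.1, 57.0]
tcp_rot: [-3.141, 0.0, 1.112]
contact_force: [-1.7, 0.6, -0.7]
grip_width: 11.4
```

Call:
play_rows:
  moves: [255,0,0,0,0,255,0,0,0,0,255,0,0,0,0,255,0,0,0,0]

```text
time: 6.42
tool_pos: [471.1, 90.1, 57.0]
tcp_rot: [-3.141, 0.0, 1.112]
contact_force: [-0.7, 1.2, -1.4]
grip_width: 11.7
```

Call:
play_rows:
  moves: [255,0,0,-5,0,255,0,0,-15,0,255,0,0,-35,0,255,0,0,-60,0,255,0,0,-85,0,255,0,0,-105,0,255,0,0,-115,0,255,0,0,-115,0]

```text
time: 7.08
tool_pos: [472.7, 90.1, 174.7]
tcp_rot: [3.137, -0.002, 1.113]
contact_force: [0.7, 0.4, -3.3]
grip_width: 11.8
```

Run:
```python
from h import *
todo(445,-120,172,63.7); snap('scene','s5');todo(534.5,-276,172)
```

```text
shift [-200.7, 68.1, 2.5] turn 0.05 | t 7.08 pos [472.7  90.1 174.7] rot [ 1.7973e+02 -1.3000e-01  6.3750e+01] F [ 0.7  0.4 -3.3] w 11.8
shift [-300.6, 218.1, 1.3] | t 7.13 pos [471.8  90.1 173.1] rot [ 1.7986e+02 -6.0000e-02  6.3740e+01] F [-0.6 -0.8 -3.3] w 11.6
```

View pics/s5.png

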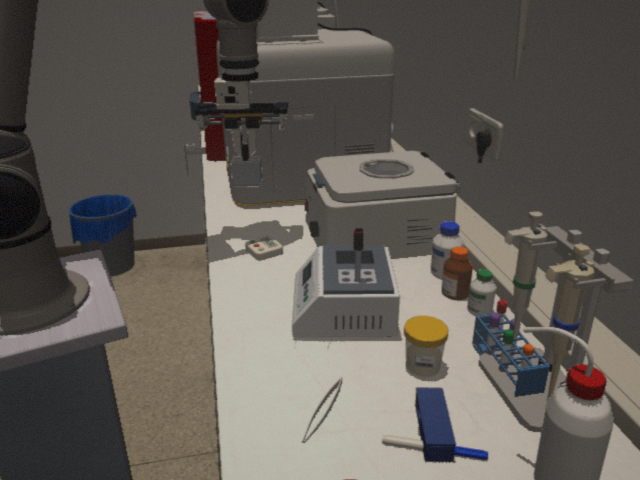

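The block hangs in the gripper at (246,170) with 3.3 N shown, which matches its 0.35 kg. I'll carry it past in front of the centrifuge.

Call:
play_rows:
  moves: [255,-12,4,0,0,255,-36,12,0,0,255,-62,21,0,0,255,-90,31,0,0,255,-118,40,0,0,255,-146,50,0,0,255,-174,59,0,0,255,-200,68,0,0]

```text
time: 7.8
tool_pos: [442.5, -120.6, 170.8]
tcp_rot: [-3.139, 0.0, 1.112]
contact_force: [0.3, -0.3, -3.5]
grip_width: 12.0
```

Run:
```python
from h import *
todo(475,-240,172,63.7)
```

```text
shift [-92.7, 82.0, -1.4] turn 0.03 | t 7.8 pos [ 442.5 -120.6  170.8] rot [-1.7985e+02  2.0000e-02  6.3730e+01] F [ 0.3 -0.3 -3.5] w 12.0
```

Run:
```python
from h import *
todo(460,-239,172,63.7)
```

```text
shift [-98.5, 68.1, -1.4] turn 0.03 | t 7.8 pos [ 442.5 -120.6  170.8] rot [-1.7985e+02  2.0000e-02  6.3730e+01] F [ 0.3 -0.3 -3.5] w 12.0
```

Call:
play_rows:
  moves: [255,-12,8,0,0,255,-34,22,0,0,255,-56,38,0,0,255,-78,53,0,0,255,-94,64,0,0,255,-99,68,0,0,255,-99,68,0,0,255,-99,68,0,0]

```text
time: 8.47
tool_pos: [460.3, -237.3, 171.0]
tcp_rot: [-3.139, -0.001, 1.112]
contact_force: [0.2, 0.3, -3.1]
grip_width: 11.9
```

Run:
```python
from h import *
o=bot.get_obs(); c=snap('wrist','w6'); todo(534.5,-276,172,63.7); snap('top','t6'); snap('scene','s6')
i=cv2.imread('pics/w6.png'); cv2.imwrite('pics/c9.png',cv2.resize(i[100:330,200:460],None,fx=2.6,fy=2.6,interpolation=cv2.INTER_CUBIC)); np.save('w6p.npy',np.r_[o['tool_pos'],o['tcp_rot']])
```

```text
shift [-2.3, 83.8, -0.9] turn 0.06 | t 8.52 pos [ 460.4 -236.9  171.3] rot [-1.7987e+02 -4.0000e-02  6.3760e+01] F [ 0.3  0.1 -2.7] w 12.1
```

View pics/w6.png

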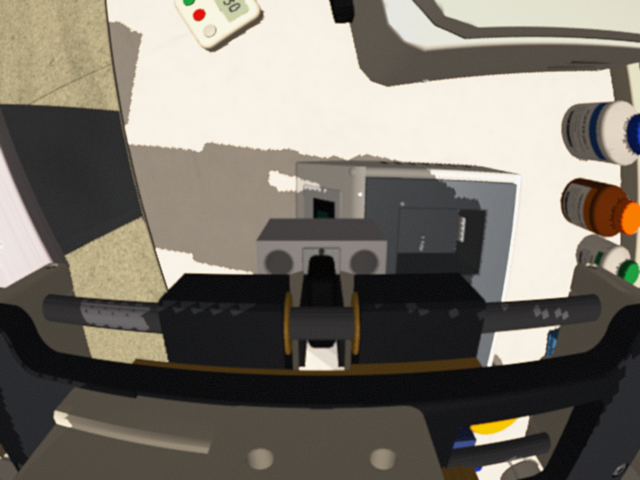

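View pics/t6.png

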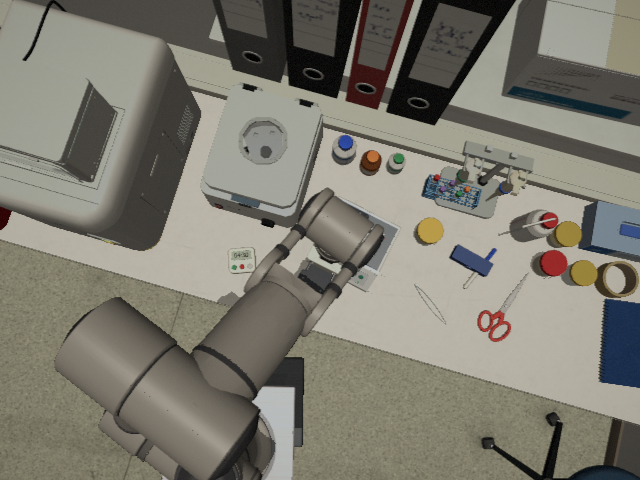

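View pics/s6.png

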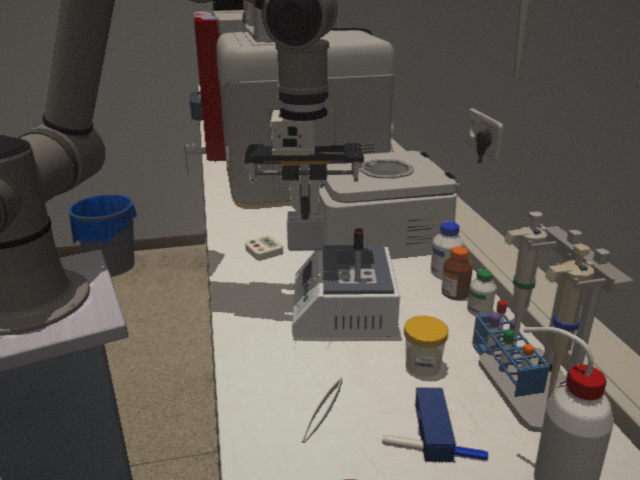

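The well is visible at right in the wrist view, about (399..487, 206..275), and the held block's bores are at (280,261) and (363,261). I'll enlarge it.

Run:
```python
from h import *
i=cv2.imread('pics/w6.png')[150:290,240:500]; i=np.clip(i.astype(float)*1.7,0,255).astype(np.uint8)
cv2.imwrite('pics/c9.png',cv2.resize(i[40:,140:],None,fx=6,fy=6,interpolation=cv2.INTER_CUBIC))
cv2.imwrite('pics/c10.png',cv2.resize(i[50:,10:160],None,fx=5,fy=5,interpolation=cv2.INTER_CUBIC))
```

```text
(no output)
```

View pics/c9.png

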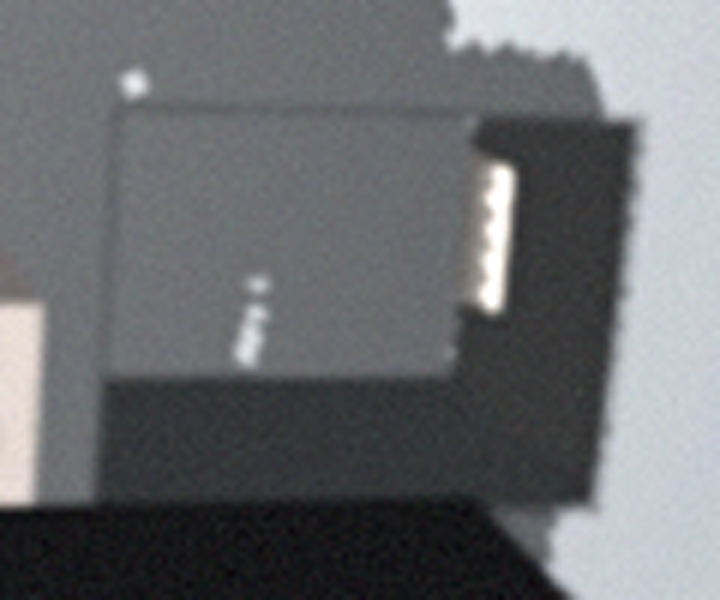

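View pics/c10.png

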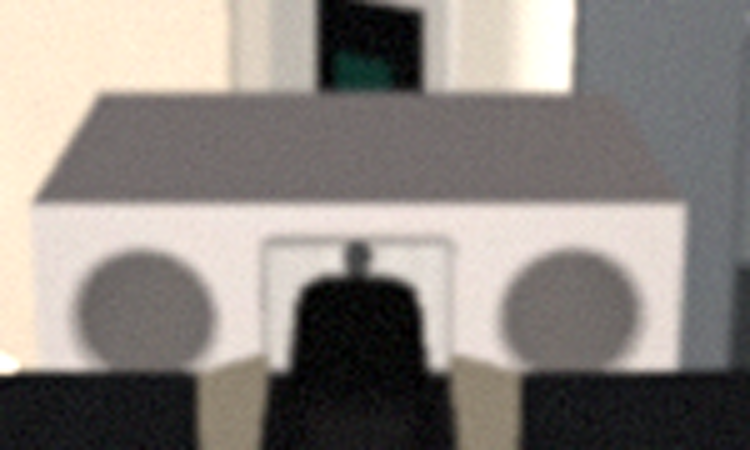

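Well corners in the crop are (113,102), (640,120) and (593,502). The block's rear top edge runs from (33,203) to (686,203), with bores at (145,315) and (570,312).

Run:
```python
from h import *
c=load('w6'); p=np.load('w6p.npy'); pos,rot=p[:3],p[3:]
Rm=R.from_euler('xyz',rot).as_matrix()
f=lambda q,s,o,z: wz(c,pos,rot,(q[0]+.5)/s-.5+o[0],(q[1]+.5)/s-.5+o[1],z)
W=[f(q,6,(380,190),92) for q in [(113,102),(640,120),(593,502),(97,500)]]
for i in range(4):
  d=W[(i+1)%4]-W[i]; print(np.round(W[i],1),np.linalg.norm(d).round(1),np.degrees(np.arctan2(d[1],d[0])).round(1))
th=np.radians(-26.2); hx=np.array([np.cos(th),np.sin(th)]);hy=np.array([-hx[1],hx[0]])
# centre from TL,TR mid minus 24.5 hy
print('well ctr top-edge', (W[0]+W[1])[:2]/2-24.5*hy, 'mean4',np.mean(W,0))
zt=pos[2]-1
B=[f(q,5,(250,200),zt) for q in [(33,203),(686,203),(145,315),(570,312)]]
for b in B: print('block tool',(Rm.T@(b-pos)).round(1), b.round(1))
print('edge len',np.linalg.norm(B[1]-B[0]),'bore',np.linalg.norm(B[3]-B[2]))
d=B[1]-B[0]; print(np.degrees(np.arctan2(d[1],d[0])))
print('centre block', ((B[0]+B[1])[:2]/2-23*hy), 'tool', (Rm.T@(np.r_[(B[0]+B[1])[:2]/2-23*hy,zt]-pos)))
```

```text
[ 518.4 -239.3   92. ] 66.0 -27.1
[ 577.1 -269.3   92. ] 48.5 -116.8
[ 555.2 -312.7   92. ] 64.7 152.3
[ 497.8 -282.6   92. ] 47.9 64.6
well ctr top-edge [ 536.91385193 -276.29575081] mean4 [ 537.11585769 -275.96931966   92.        ]
block tool [ 21.9 -30.    1.1] [ 443.1 -204.4  170. ]
block tool [22.  31.6  0.9] [ 498.4 -231.6  170. ]
block tool [ 10.8 -19.7   1.1] [ 447.4 -218.9  170. ]
block tool [11.2 20.9  1. ] [ 484.  -236.6  170. ]
edge len 61.641405900102356 bore 40.59558243701353
-26.19286109616726
centre block [ 460.58645022 -238.64242168] tool [-1.02881142  0.86041287  0.99692798]
```

Wrist-relative estimate for the TCP: (536.8,-274.6); top-camera-relative: (535.5,-276.8). I'll use (536,-275.7). The foot's taper allows ±4.5 mm at entry.

Run:
```python
from h import *
todo(536,-275.7,163,63.6)
```

```text
shift [-1.6, 84.7, 8.8] turn 0.21 | t 8.62 pos [ 460.7 -236.9  171.9] rot [-1.7994e+02 -2.0000e-02  6.3810e+01] F [-0.5  0.4 -3.2] w 11.4
```

Call:
play_rows:
  moves: [255,-0.4,12,0,0.2,255,-0.8,32,2,0.2,255,-1.6,54,4,0.2,255,-1.6,72,6,0.2,255,-1.6,82,8,0.2,255,-1.6,84.5,8.5,0.2,255,-1.6,84.5,8.5,0.2,255,-1.6,84.5,8.5,0.2]

```text
time: 9.28
tool_pos: [535.5, -276.1, 163.5]
tcp_rot: [-3.141, -0.0, 1.11]
contact_force: [0.6, -0.4, -3.1]
grip_width: 11.8
```

Run:
```python
from h import *
todo(536,-275.7,150,63.6); 
snap('wrist','w7');snap('scene','s7')
def z(f,r,k):
    i=cv2.imread('pics/%s.png'%f)[r[0]:r[1],r[2]:r[3]]; i=cv2.resize(i,None,fx=k,fy=k,interpolation=cv2.INTER_CUBIC); cv2.imwrite('pics/z%s.png'%f,np.clip(i*1.6,0,255).astype(np.uint8))
z('s7',(180,300,290,410),5); z('w7',(180,300,240,420),4)
```

```text
shift [0.5, 0.3, 13.5] turn -0.01 | t 9.28 pos [ 535.5 -276.1  163.5] rot [-179.94   -0.     63.59] F [ 0.6 -0.4 -3.1] w 11.8
```

View pics/zs7.png

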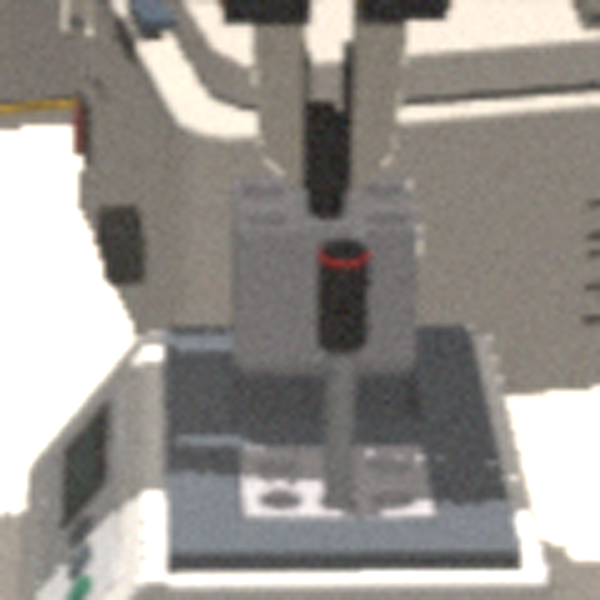

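View pics/zw7.png

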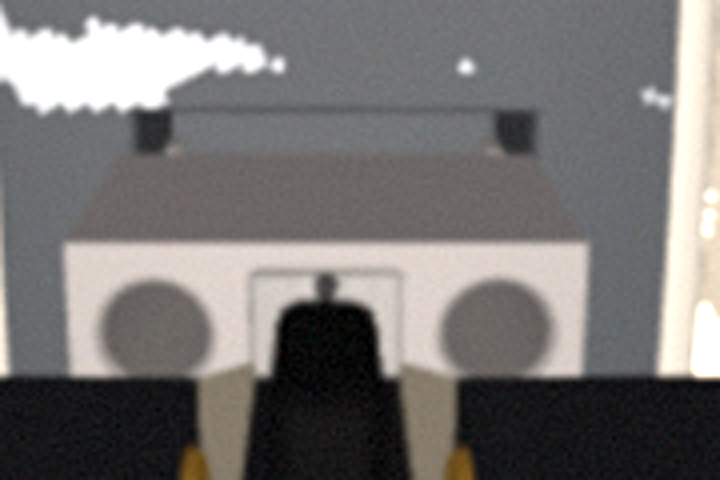

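The wrist view shows the well's left edge from crop (133,110) to (538,110) and the block's top edge from (63,242) to (588,242). I'll compute the residual offset.

Run:
```python
from h import *
c=load('w7'); o=bot.get_obs(); pos,rot=np.array([535.5,-276.1,163.5]),np.array([-3.141,0,1.110])
Rm=R.from_euler('xyz',rot).as_matrix()
f=lambda q,z: Rm.T@(wz(c,pos,rot,(q[0]+.5)/4-.5+240,(q[1]+.5)/4-.5+180,z)-pos)
for q,z in [((133,110),92),((538,110),92),((63,242),162.5),((588,242),162.5),((128,157),112.5),((537,157),112.5),((157,330),162.5),((497,330),162.5)]: print(q,f(q,z).round(2))
i=cv2.imread('pics/w7.png')[200:245,265:385]; i=np.clip(i*1.6,0,255).astype(np.uint8)
cv2.imwrite('pics/z2.png',cv2.resize(i,None,fx=6.5,fy=6.5,interpolation=cv2.INTER_CUBIC))
todo(0,0,0)
```

```text
(133, 110) [ 24.67 -30.88  71.52]
(538, 110) [24.76 35.31 71.48]
(63, 242) [ 21.98 -30.38   1.02]
(588, 242) [22.05 31.57  0.98]
(128, 157) [ 21.29 -29.12  51.02]
(537, 157) [21.36 32.4  50.98]
(157, 330) [ 11.09 -19.5    1.01]
(497, 330) [11.14 21.08  0.99]
shift [9.1, -602.5, 164.1] | t 9.38 pos [ 535.5 -276.4  163.9] rot [-179.98    0.     63.56] F [ 0.4  0.3 -3.5] w 11.9
```

View pics/z2.png

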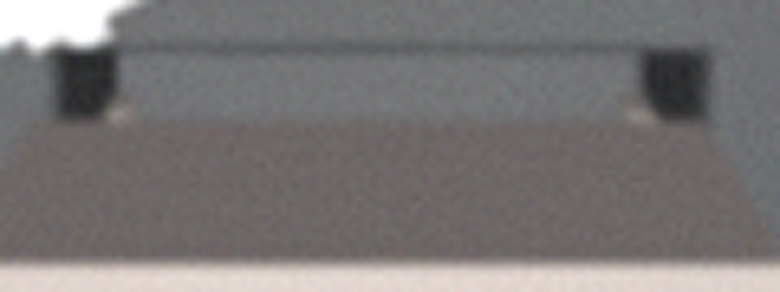

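Call:
play_rows:
  moves: [255,1,0.6,4,0,255,1,0.6,8,0,255,1,0.6,11,0,255,1,0.6,11,0]

```text
time: 9.72
tool_pos: [536.4, -276.0, 151.6]
tcp_rot: [-3.14, -0.0, 1.109]
contact_force: [-0.5, 1.4, -3.0]
grip_width: 11.5
```

Run:
```python
from h import *
todo(536,-275.7,150,63.6); 
c=snap('wrist','w8');snap('scene','s8');todo(0,0,0)
def z(f,r,k):
    i=cv2.imread('pics/%s.png'%f)[r[0]:r[1],r[2]:r[3]]; i=cv2.resize(i,None,fx=k,fy=k,interpolation=cv2.INTER_CUBIC); cv2.imwrite('pics/z%s.png'%f,np.clip(i*1.6,0,255).astype(np.uint8))
z('s8',(180,300,290,410),5); z('w8',(195,275,255,395),5.5)
```

```text
shift [0.1, -0.5, 1.6] turn -0.06 | t 9.72 pos [ 536.4 -276.   151.6] rot [-1.799e+02 -1.000e-02  6.354e+01] F [-0.5  1.4 -3. ] w 11.5
shift [8.2, -603.7, 152.7] | t 9.82 pos [ 536.8 -276.3  152.4] rot [-179.97    0.     63.54] F [-0.7  0.9 -3.8] w 11.8
```

View pics/zs8.png

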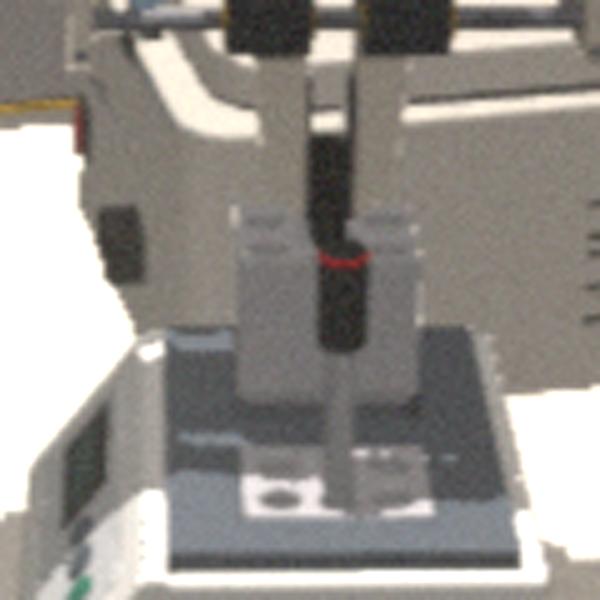

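View pics/zw8.png

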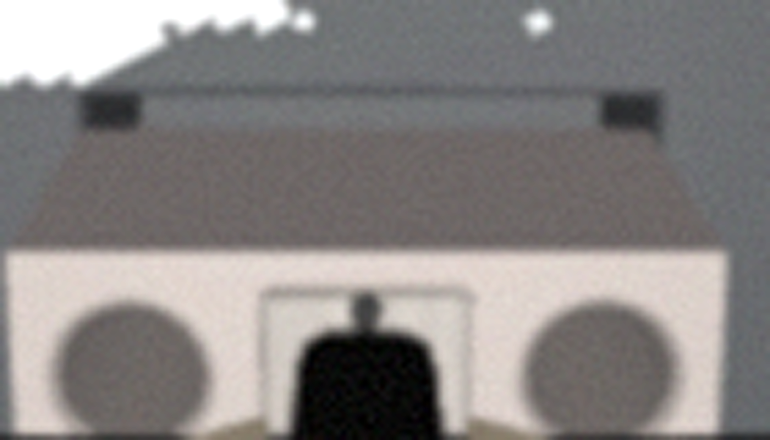

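Run:
```python
from h import *
c=load('w8'); pos,rot=np.array([536.6,-276.2,152.3]),np.array([-3.1412,0,1.109])
Rm=R.from_euler('xyz',rot).as_matrix()
f=lambda q,z: Rm.T@(wz(c,pos,rot,(q[0]+.5)/5.5-.5+255,(q[1]+.5)/5.5-.5+195,z)-pos)
for q,z in [((80,92),92),((662,92),92),((75,130),101.3),((652,130),101.3),((5,250),151.3),((728,250),151.3)]: print(q,f(q,z).round(2))
```

```text
(80, 92) [ 24.1  -31.83  60.31]
(662, 92) [24.17 34.29 60.29]
(75, 130) [ 21.69 -31.18  51.01]
(652, 130) [21.76 31.94 50.99]
(5, 250) [ 22.02 -30.31   1.01]
(728, 250) [22.09 31.73  0.99]
```

Residual: about +0.9 in tool x and +0.7 in tool y. I'll correct and start into the mouth.

Call:
play_rows:
  moves: [255,0.9,0.7,1,0,255,0.9,0.7,3,0,255,0.9,0.7,5,0,255,0.9,0.7,7,0,255,0.9,0.7,8,0,255,0.9,0.7,8,0]

```text
time: 10.32
tool_pos: [537.9, -275.8, 144.2]
tcp_rot: [-3.141, -0.0, 1.109]
contact_force: [-0.4, -0.8, -3.0]
grip_width: 11.6
```

Run:
```python
from h import *
todo(536,-275.7,150,63.6)
```

```text
shift [-0.8, -1.7, -5.8] turn -0.06 | t 10.32 pos [ 537.9 -275.8  144.2] rot [-179.96   -0.     63.54] F [-0.4 -0.8 -3. ] w 11.6
```

Call:
play_rows:
  moves: [255,0,0,2,0,255,0,0,4,0,255,0,0,6,0,255,0,0,8,0,255,0,0,8,0]

```text
time: 10.73
tool_pos: [537.8, -275.7, 136.0]
tcp_rot: [-3.141, -0.0, 1.109]
contact_force: [0.1, 0.9, -3.9]
grip_width: 11.5
```

Run:
```python
from h import *
todo(536,-275.7,150,63.6); 
c=snap('wrist','w9')
def z(f,r,k):
    i=cv2.imread('pics/%s.png'%f)[r[0]:r[1],r[2]:r[3]]; i=cv2.resize(i,None,fx=k,fy=k,interpolation=cv2.INTER_CUBIC); cv2.imwrite('pics/z%s.png'%f,np.clip(i*1.6,0,255).astype(np.uint8))
z('w9',(195,275,255,395),5.5)
```

```text
shift [-0.8, -1.6, -14.0] turn -0.06 | t 10.73 pos [ 537.8 -275.7  136. ] rot [-179.95   -0.     63.54] F [ 0.1  0.9 -3.9] w 11.5
```

View pics/zw9.png

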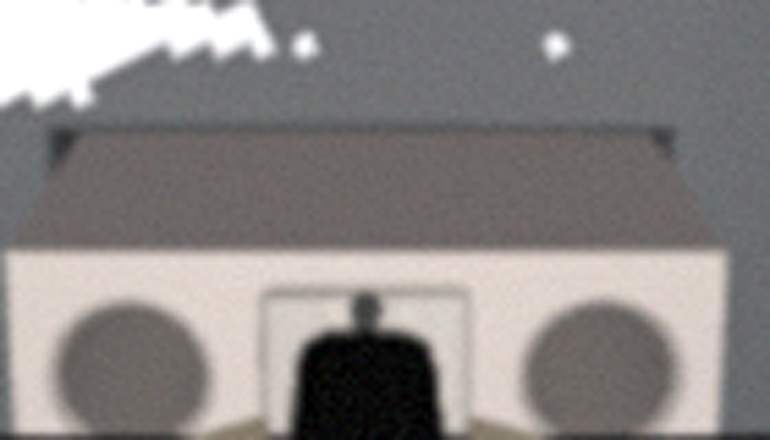

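The block is 13 mm into the well with no side force. Continuing down.

Call:
play_rows:
  moves: [255,0,0,3,0,255,0,0,7,0,255,0,0,11,0,255,0,0,15,0,255,0,0,19,0,255,0,0,23,0,255,0,0,26,0,255,0,0,28,0]

```text
time: 11.45
tool_pos: [537.9, -275.8, 108.0]
tcp_rot: [-3.141, -0.0, 1.109]
contact_force: [-0.4, -0.4, -2.9]
grip_width: 11.7
```

Call:
play_rows:
  moves: [255,0,0,2,0,255,0,0,4,0,255,0,0,6,0,255,0,0,6,0]

```text
time: 11.78
tool_pos: [537.6, -275.6, 102.2]
tcp_rot: [-3.14, 0.0, 1.109]
contact_force: [-1.2, 0.3, -3.8]
grip_width: 11.8
```

Call:
play_rows:
  moves: [255,0,0,1.5,0,255,0,0,3,0,255,0,0,4.5,0,255,0,0,6,0,255,0,0,6,0]

```text
time: 12.2
tool_pos: [538.5, -276.2, 97.8]
tcp_rot: [3.14, 0.0, 1.109]
contact_force: [-2.7, 1.2, 4.2]
grip_width: 12.1
```

Run:
```python
from h import *
todo(537.8,-275.7,92.5,63.6)
```

```text
shift [0.2, -0.8, 5.3] turn -0.06 | t 12.2 pos [ 538.5 -276.2   97.8] rot [1.7989e+02 2.0000e-02 6.3540e+01] F [-2.7  1.2  4.2] w 12.1
```

Call:
play_rows:
  moves: [255,0,0,1.5,0,255,0,0,3,0,255,0,0,4,0,255,0,0,4,0,255,0,0,4,0]

```text
time: 12.62
tool_pos: [538.2, -276.1, 92.9]
tcp_rot: [3.141, 0.0, 1.109]
contact_force: [-3.7, 0.5, 4.0]
grip_width: 11.9
```

Run:
```python
from h import *
todo(537.8,-275.7,92.5,63.6); 
c=snap('wrist','w10'); snap('scene','s10')
def z(f,r,k):
    i=cv2.imread('pics/%s.png'%f)[r[0]:r[1],r[2]:r[3]]; i=cv2.resize(i,None,fx=k,fy=k,interpolation=cv2.INTER_CUBIC); cv2.imwrite('pics/z%s.png'%f,np.clip(i*1.6,0,255).astype(np.uint8))
z('w10',(195,275,255,395),5.5);z('s10',(180,300,290,410),5)
```

```text
shift [0.1, -0.5, 0.4] turn -0.06 | t 12.62 pos [ 538.2 -276.1   92.9] rot [1.7996e+02 1.0000e-02 6.3540e+01] F [-3.7  0.5  4. ] w 11.9
```

View pics/zw10.png

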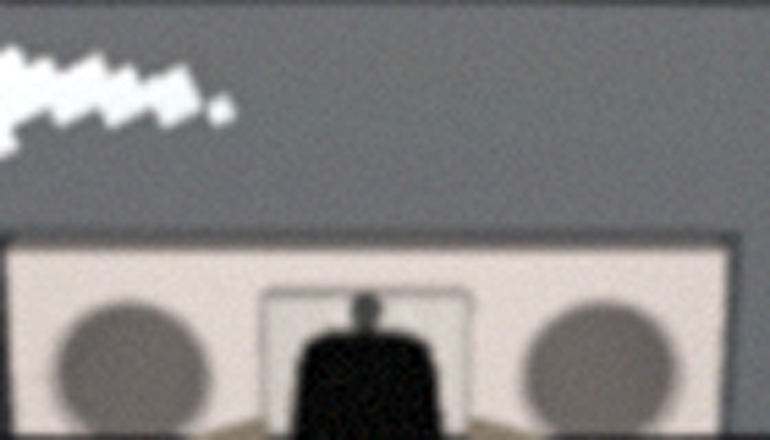

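View pics/zs10.png

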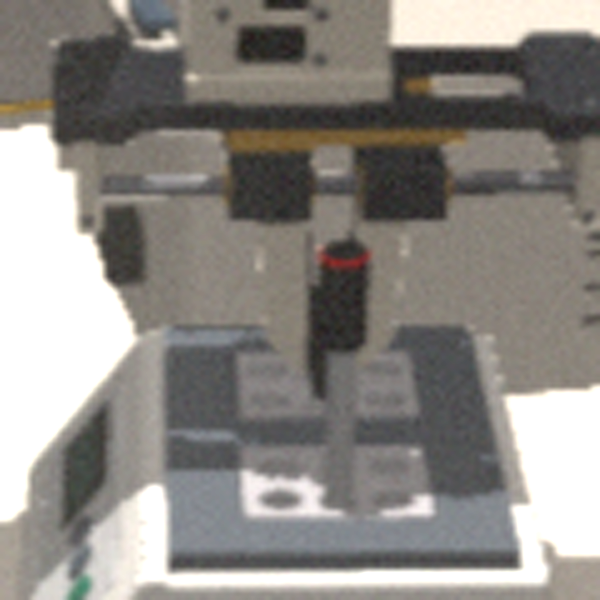

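Nearly flush. I'll press a little more to feel it bottom out.

Call:
play_rows:
  moves: [255,0,0,0.5,0,255,0,0,1,0,255,0,0,1,0]

```text
time: 12.97
tool_pos: [538.2, -276.1, 92.9]
tcp_rot: [3.14, 0.0, 1.109]
contact_force: [-5.5, 1.7, 11.9]
grip_width: 11.9
```

Call:
play_rows:
  moves: [255,0,0,0.5,0,255,0,0,1,0,255,0,0,1,0]

```text
time: 13.22
tool_pos: [538.3, -276.1, 92.9]
tcp_rot: [3.14, 0.001, 1.109]
contact_force: [-7.4, 2.9, 17.8]
grip_width: 11.8
```

It has bottomed out: z stays at 92.9 while the force climbs to about 18 N. I'll relax the push, open and rise.

Call:
play_rows:
  moves: [255,0,0,-1,0,200,0,0,-2,0,100,0,0,-2,0,60,0,0,-2,0,60,0,0,-2,0,60,0,0,-2,0,60,0,0,-2,0,60,0,0,-2,0]

```text
time: 13.88
tool_pos: [538.1, -275.9, 92.4]
tcp_rot: [-3.142, 0.0, 1.109]
contact_force: [0.5, 0.4, -0.1]
grip_width: 53.5
```

Run:
```python
from h import *
todo(537.8,-275.7,215,63.6)
```

```text
shift [0.1, -0.4, -122.6] turn -0.06 | t 13.88 pos [ 538.1 -275.9   92.4] rot [-180.      0.     63.54] F [ 0.5  0.4 -0.1] w 53.5
```

Call:
play_rows:
  moves: [60,0,0,-8,0,60,0,0,-25,0,60,0,0,-45,0,60,0,0,-65,0,60,0,0,-85,0,60,0,0,-100,0,60,0,0,-110,0,60,0,0,-110,0]

```text
time: 14.55
tool_pos: [539.0, -276.5, 205.5]
tcp_rot: [3.137, 0.001, 1.109]
contact_force: [-0.5, -0.5, 0.2]
grip_width: 70.0
```

Run:
```python
from h import *
todo(502,-348,205,63.6); o=bot.get_obs(); np.save('w11p.npy',np.r_[o['tool_pos'],o['tcp_rot']])
c=snap('wrist','w11'); snap('scene','s11')
def z(f,r,k):
    i=cv2.imread('pics/%s.png'%f)[r[0]:r[1],r[2]:r[3]]; i=cv2.resize(i,None,fx=k,fy=k,interpolation=cv2.INTER_CUBIC); cv2.imwrite('pics/z%s.png'%f,np.clip(i*1.6,0,255).astype(np.uint8))
z('s11',(200,320,290,410),5)
```

```text
shift [-80.5, -1.3, 0.6] turn -0.05 | t 14.55 pos [ 539.  -276.5  205.5] rot [1.7972e+02 4.0000e-02 6.3550e+01] F [-0.5 -0.5  0.2] w 70.0
```

View pics/w11.png

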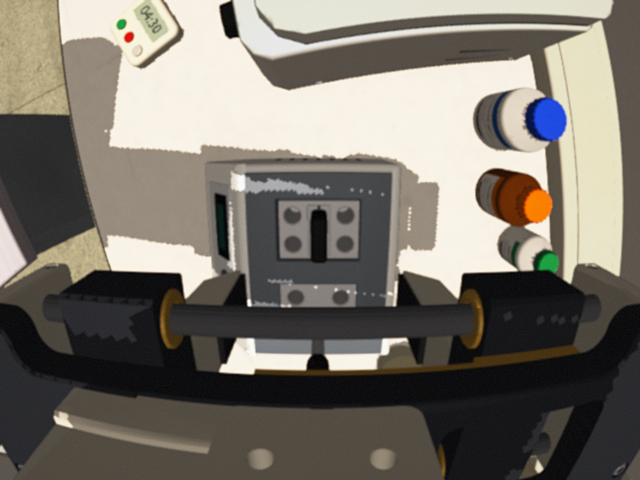

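View pics/zs11.png

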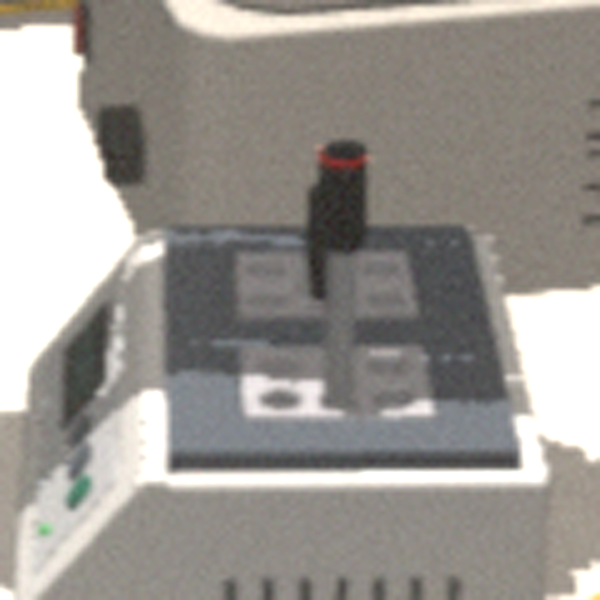

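The block stays flush in the well. In the wrist view the fixed block's bores at (295,297) and (341,297) and the thermometer at about x=318 lie on the same tool column as the lug, so I move about -81 along tool x.

Call:
play_rows:
  moves: [60,-8,0,0,0,60,-22,0,0,0,60,-38,0,0,0,60,-54,0,0,0,60,-68,0,0,0,60,-78,-0.5,0,0,60,-81,-0.5,0,0,60,-81,-0.5,0,0]

```text
time: 15.32
tool_pos: [500.8, -349.1, 202.2]
tcp_rot: [-3.141, -0.0, 1.107]
contact_force: [0.1, 0.7, 0.6]
grip_width: 70.2
```

Run:
```python
from h import *
todo(502,-348,205,63.6); o=bot.get_obs(); np.save('w12p.npy',np.r_[o['tool_pos'],o['tcp_rot']])
c=snap('wrist','w12'); snap('scene','s12')
def z(f,r,k):
    i=cv2.imread('pics/%s.png'%f)[r[0]:r[1],r[2]:r[3]]; i=cv2.resize(i,None,fx=k,fy=k,interpolation=cv2.INTER_CUBIC); cv2.imwrite('pics/z%s.png'%f,np.clip(i*1.6,0,255).astype(np.uint8))
z('s12',(150,300,280,430),4); z('w12',(180,320,240,400),4.5)
```

```text
shift [1.5, 0.5, -2.8] turn -0.15 | t 15.32 pos [ 500.8 -349.1  202.2] rot [-1.7997e+02 -1.0000e-02  6.3450e+01] F [0.1 0.7 0.6] w 70.2
```

View pics/zw12.png

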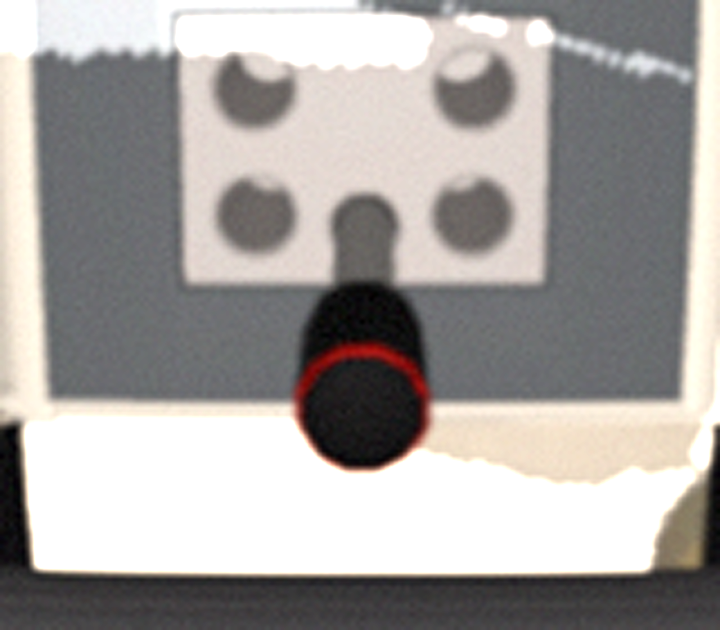

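View pics/zs12.png

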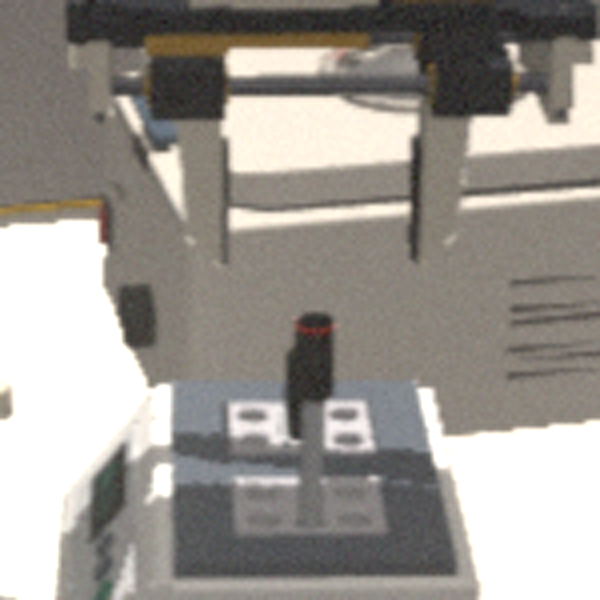

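Run:
```python
from h import *
c=load('w12'); p=np.load('w12p.npy'); pos,rot=p[:3],p[3:]; Rm=R.from_euler('xyz',rot).as_matrix()
f=lambda q,z: Rm.T@(wz(c,pos,rot,(q[0]+.5)/4.5-.5+240,(q[1]+.5)/4.5-.5+180,z)-pos)
print(f((362,407),184).round(2), f((365,228),92).round(2),[f(q,92).round(2) for q in [(255,88),(472,88),(256,213),(473,213)]],f((299,400),183),f((427,400),183))
```

```text
[ 0.8   0.11 18.25] [ -0.65   0.36 110.25] [array([ 23.52, -18.08, 110.26]), array([ 23.55,  18.25, 110.24]), array([  1.97, -18.2 , 110.26]), array([  2.01,  18.74, 110.24])] [ 1.29264555 -7.31679788 19.25366007] [ 1.31197496  7.77257257 19.24556934]
```

The thermometer's top is within 1 mm of the jaw centre line, so I'll lower around the grip.

Call:
play_rows:
  moves: [60,1.5,-0.4,5,0,60,1.5,-0.4,16,0,60,1.5,-0.4,28,0,60,1.5,-0.4,40,0,100,1.5,-0.4,50,0,100,1.5,-0.4,56,0,100,1.5,-0.4,56,0,100,1.5,-0.4,56,0]

```text
time: 16.08
tool_pos: [502.0, -346.4, 146.5]
tcp_rot: [-3.141, -0.0, 1.109]
contact_force: [-0.7, -0.2, 1.0]
grip_width: 56.3
```

Run:
```python
from h import *
todo(502,-348,146,63.6)
c=snap('wrist','w13'); snap('scene','s13'); todo(0,0,0)
def z(f,r,k):
    i=cv2.imread('pics/%s.png'%f)[r[0]:r[1],r[2]:r[3]]; i=cv2.resize(i,None,fx=k,fy=k,interpolation=cv2.INTER_CUBIC); cv2.imwrite('pics/z%s.png'%f,np.clip(i*1.6,0,255).astype(np.uint8))
z('s13',(180,300,290,430),5); z('w13',(180,380,200,440),3)
```

```text
shift [-1.4, 0.7, 0.5] turn -0.04 | t 16.08 pos [ 502.  -346.4  146.5] rot [-179.98   -0.     63.56] F [-0.7 -0.2  1. ] w 56.3
shift [87.0, -604.4, 146.5] | t 16.18 pos [ 502.2 -346.9  147.4] rot [1.7992e+02 3.0000e-02 6.3550e+01] F [ 0.  -0.   0.5] w 56.0
```

View pics/zw13.png

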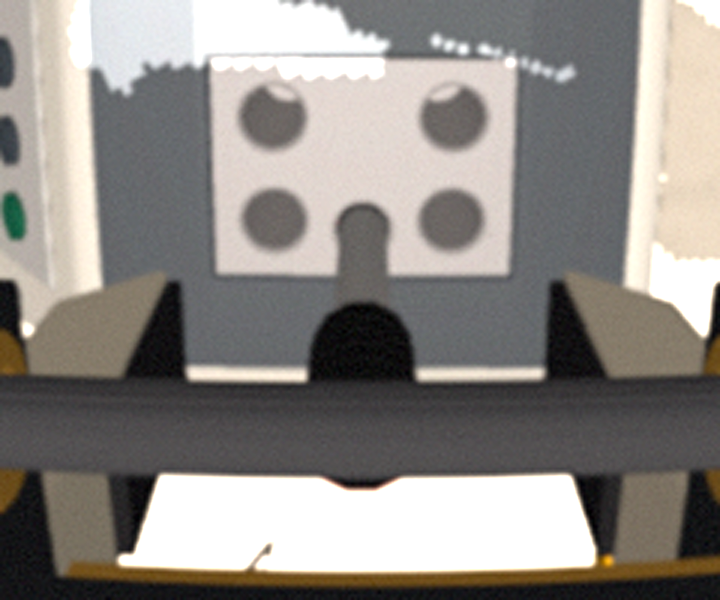

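View pics/zs13.png

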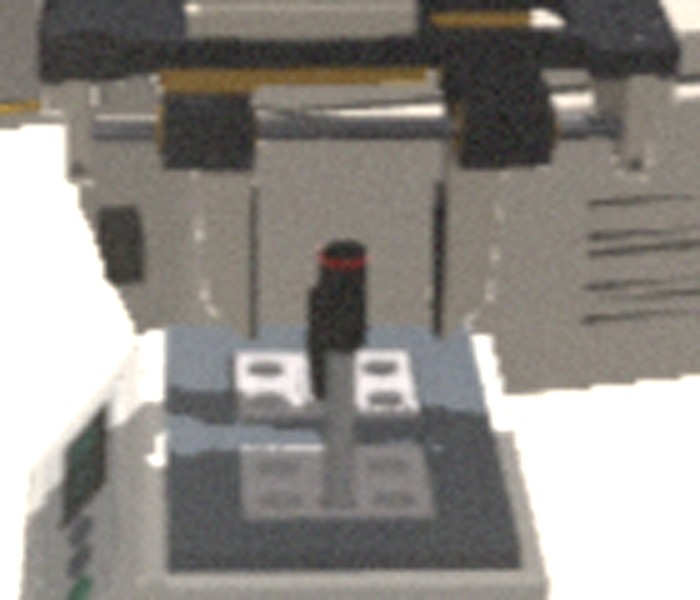

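The fingertips sit just above the grip's lower end (crop rows 340 and 350), and the thermometer is 0.4 mm off the jaw centre. I'll nudge that and close.

Call:
play_rows:
  moves: [180,0,-0.4,0,0,255,0,-0.4,0,0,255,0,-0.4,0,0,255,0,-0.4,0,0,255,0,-0.4,0,0,255,0,-0.4,0,0,255,0,-0.4,0,0,255,0,-0.4,0,0]

```text
time: 16.85
tool_pos: [501.5, -346.5, 146.6]
tcp_rot: [3.142, 0.0, 1.109]
contact_force: [-0.8, -0.5, -0.2]
grip_width: 15.1
```

Call:
play_rows:
  moves: [255,0,0,0,0,255,0,0,0,0,255,0,0,0,0]

```text
time: 17.1
tool_pos: [501.5, -346.5, 146.6]
tcp_rot: [3.142, 0.0, 1.109]
contact_force: [-0.0, 0.0, 1.0]
grip_width: 15.5
```

Run:
```python
from h import *
todo(502,-346.9,147.4,63.6)
```

```text
shift [-0.1, 0.7, -0.8] turn -0.06 | t 17.1 pos [ 501.5 -346.5  146.6] rot [180.     0.    63.54] F [-0.  0.  1.] w 15.5
```

Gripped at about 15.5 mm with no side force. Drawing it slowly straight up, first 12 mm.

Call:
play_rows:
  moves: [255,0,0,-1,0,255,0,0,-3,0,255,0,0,-5,0,255,0,0,-7,0,255,0,0,-9,0,255,0,0,-11,0,255,0,0,-12,0,255,0,0,-12,0]

```text
time: 17.77
tool_pos: [501.6, -346.6, 159.0]
tcp_rot: [3.141, 0.0, 1.109]
contact_force: [-0.4, -0.1, -0.7]
grip_width: 15.3
```

Call:
play_rows:
  moves: [255,0,0,-2,0,255,0,0,-4,0,255,0,0,-6,0,255,0,0,-8,0,255,0,0,-10,0,255,0,0,-12,0,255,0,0,-13,0,255,0,0,-13,0]

```text
time: 18.43
tool_pos: [501.6, -346.6, 172.0]
tcp_rot: [3.141, 0.0, 1.109]
contact_force: [-0.2, -0.2, 0.6]
grip_width: 15.2
```

Run:
```python
from h import *
todo(502,-346.9,174.5,63.6)
c=snap('wrist','w14'); snap('scene','s14'); todo(0,0,0)
def z(f,r,k):
    i=cv2.imread('pics/%s.png'%f)[r[0]:r[1],r[2]:r[3]]; i=cv2.resize(i,None,fx=k,fy=k,interpolation=cv2.INTER_CUBIC); cv2.imwrite('pics/z%s.png'%f,np.clip(i*1.6,0,255).astype(np.uint8))
z('s14',(190,300,310,410),5.4); z('w14',(180,380,200,440),3)
```

```text
shift [-0.1, 0.5, -2.5] turn -0.06 | t 18.43 pos [ 501.6 -346.6  172. ] rot [1.7997e+02 1.0000e-02 6.3540e+01] F [-0.2 -0.2  0.6] w 15.2
shift [86.8, -603.3, 171.6] | t 18.53 pos [ 501.5 -346.5  171.6] rot [180.     0.    63.54] F [-0.3  0.   0. ] w 15.0
```

View pics/zw14.png

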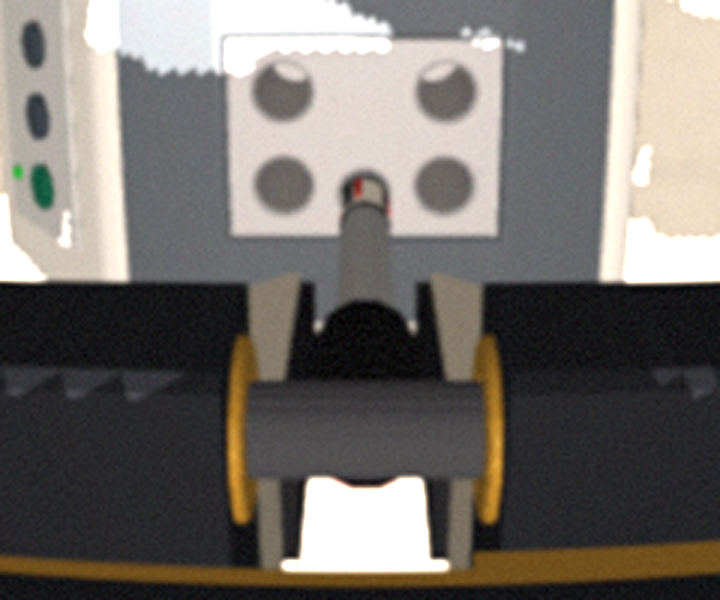

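View pics/zs14.png

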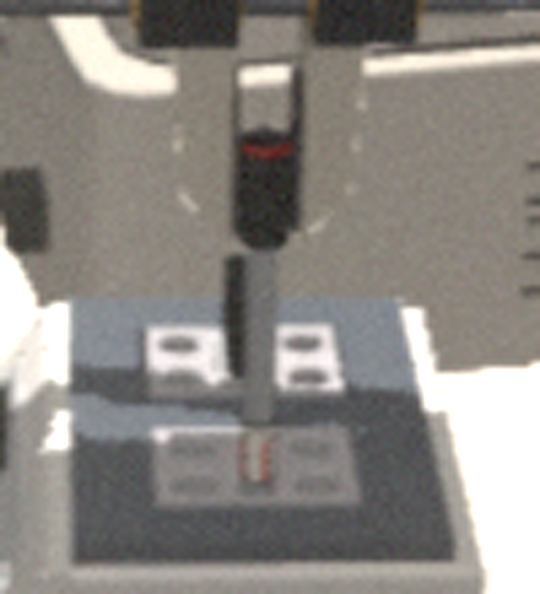

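The white window is visible at crop rows 430–480, just above the bore. I'll rise about 2.5 mm more to centre it in the allowed range, then verify by projection.

Call:
play_rows:
  moves: [255,0,0,-1,0,255,0,0,-2,0,255,0,0,-2.5,0,255,0,0,-2.5,0,255,0,0,-2.5,0,255,0,0,-2.5,0,255,0,0,-2.5,0,255,0,0,-2.5,0]

```text
time: 19.2
tool_pos: [501.5, -346.5, 174.1]
tcp_rot: [-3.142, 0.0, 1.109]
contact_force: [-0.8, 0.2, 0.0]
grip_width: 15.3
```

Run:
```python
from h import *
c=snap('scene','s15'); c0=load('s13'); todo(0,0,0)
B=np.array([499.,-347.3])
for z in (92,99.5,117.5,160,194,211.5): u,v=proj(c,[*B,z]); print(z,'crop',round((u-325)*10),round((v-200)*7))
i=cv2.imread('pics/s15.png')[200:285,325:385]; i=cv2.resize(i,(600,595),interpolation=cv2.INTER_CUBIC); cv2.imwrite('pics/zs15.png',np.clip(i*1.6,0,255).astype(np.uint8))
i=cv2.imread('pics/s13.png')[200:285,325:385]; i=cv2.resize(i,(600,595),interpolation=cv2.INTER_CUBIC); cv2.imwrite('pics/zs13b.png',np.clip(i*1.6,0,255).astype(np.uint8))
```

```text
shift [86.8, -603.3, 174.1] | t 19.25 pos [ 501.5 -346.5  174.1] rot [180.     0.    63.54] F [-0.  -0.4  0.2] w 15.3
92 crop 310 554
99.5 crop 311 526
117.5 crop 313 459
160 crop 318 295
194 crop 323 160
211.5 crop 325 88
```

View pics/zs15.png

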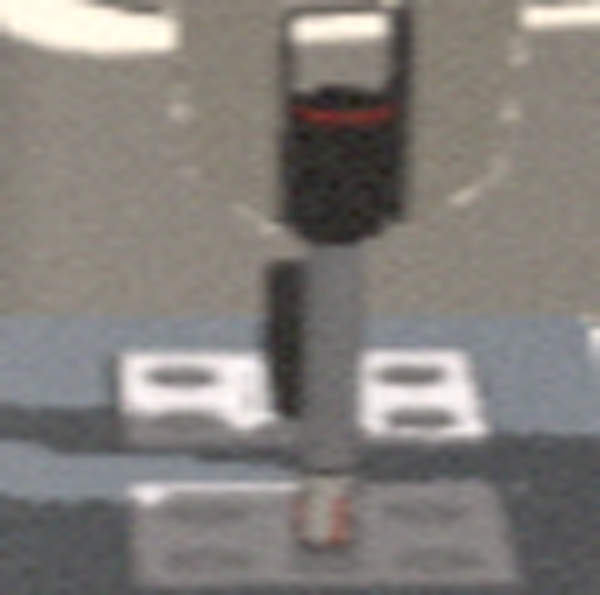

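View pics/zs13b.png

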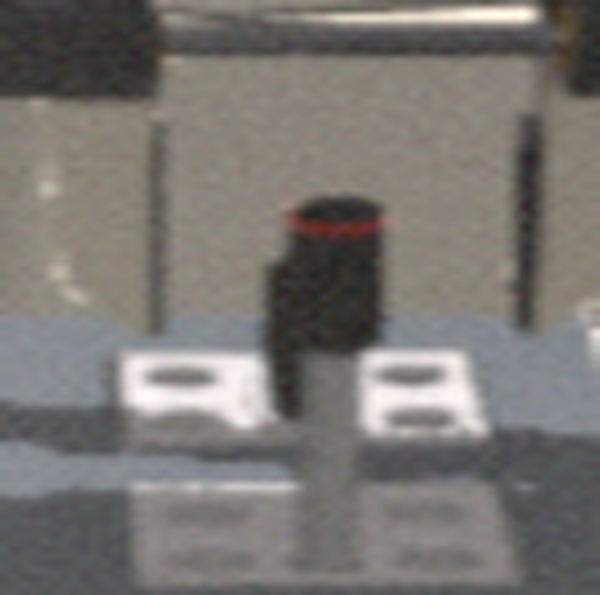

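The top rose 110 px, about 27 mm. The window foot is at row 545 against the bore mouth at about 572, so it stands about 7 mm clear. The stem is upright, side force is near zero, and the block top is still flush. I'll hold a moment, check once more and hand in.

Call:
play_rows:
  moves: [255,0,0,0,0,255,0,0,0,0,255,0,0,0,0,255,0,0,0,0,255,0,0,0,0,255,0,0,0,0]

```text
time: 19.75
tool_pos: [501.5, -346.5, 174.1]
tcp_rot: [3.142, 0.0, 1.109]
contact_force: [0.1, -0.6, -0.3]
grip_width: 15.5
```

Run:
```python
from h import *
todo(0,0,0); print(bot.close_job())
```

```text
shift [86.8, -603.3, 174.1] | t 19.75 pos [ 501.5 -346.5  174.1] rot [180.     0.    63.54] F [ 0.1 -0.6 -0.3] w 15.5
the job is handed in; nothing more can be done
None
```

The job was handed in at 19.8 s with the tube block home in the well and the thermometer held up to be read; no verdict was reported.

- **Tube block:** I lowered it into the well with almost no side force on the way in. I then pressed it past the springs until it stopped moving; it stayed put while the force rose to about 18 N. Later pictures still show it level with the deck.
- **Thermometer:** I drew it straight up about 27.5 mm. In the last scene picture the foot of the window is about 7 mm above the bore mouth. It looks upright, the grip reads 15.5 mm and the side force is near zero.
- **Timer and specimen cup:** I did not touch either; the timer looked unmoved in the pictures taken along the way, but I did not measure either one at the end.

**What failed or disagreed:**
- **First grasp missed:** My first close on the block went over the top of the lug. The pictures put the fingertips about 6 mm behind the reported tool point, not 22 mm ahead of it as the text says. I reopened, went lower and gripped the lug on the second try.
- **Camera mismatch:** The top and wrist cameras disagreed by 2–3 mm on the well's position. I settled it with close wrist views just above the well mouth.

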